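Put the finished push-buttons away in the tilt-out bin

TASK

Swing the magnifier lamp aside so that its head is completely clear of the green mat, then tip the blue bin fully out on its bottom pivot and put every green push-button unit into it while it is tipped out. Push the bin back fully home until it clicks, and only then swing the lamp back so that its lens is over the middle of the mat. Leave the carton, screwdriver, meter and jar where they are.

Things in the scene. Friction and masses are not known exactly. Their poses are not given: they have to be found in the camera images.
- cabinet: fixed grey cabinet of the tilt-out bin, 220 mm wide (y), 143 mm deep (x from 0 to 143 mm), 210 mm high. Origin on the table, below the front face of the closed bin, mid-width; x points into the cabinet (away from the operator), y along its width, z up. Its roof begins 16 mm behind the bin's front face, and its underside is 200 mm above the table: the bin can be filled only when tipped out.
- bin (a joint): angle of the bin about its bottom front edge, rad: 0 = home; grows as its top tips forward (cabinet -x) to a stop at 0.80. Let go beyond 0.65 it stays out; below 0.5 it falls back and stops against its catch at about 0.12. The catch, a sprung roller, takes about 10 N at the handle to pass either way; pushed inside about 0.05 the bin snaps home to 0 and stays.
- bin_hinge (a point): middle of the bin's pivot line (along cabinet y), at the bottom of its front face, 22 mm above the table; fixed, axes as the cabinet's.
- bin_handle (a point): middle of the bin's steel bar handle: round bar 12 mm thick, 110 mm long along cabinet y, 55 mm in front of the bin's front face and 160 mm above the pivot when home (level with the front panel's top edge; 49 mm clear between bar and face; ends held by two stays). It turns with the bin.
- bin_in (a point): middle of the bin's inner floor; turns with the bin; x to the bin's rear, y along its width, z towards its open mouth. From the pivot it is 53 mm back and 4 mm up in the bin's own axes. Inside the bin is 93 mm in x, 172 mm in y; side and rear walls (4 mm thick) rise 110 mm over the inner floor, the front panel (6 mm thick, 160 mm high) 156 mm.
- lamp (a joint): angle of the lamp arm about its upright post, rad; grows anticlockwise seen from above; range -0.5 to 1.7. It is stiff and stays where it is left, under 2 N at the knob. At 0 the lens is within about 35 mm of the mat's middle; growing swings it off the mat to the operator's right (-y).
- lamp_hinge (a point): point on the lamp's upright post axis at the arm's height, 205 mm above the table; fixed. The post is 22 mm thick on a round base 100 mm across; its top is 235 mm above the table.
- lamp_lens (a point): centre of the round lens in the lamp head (white ring 130 mm across, 24 mm high, centre about 203 mm above the table), 227 mm from the post axis.
- lamp_knob (a point): grip height of the red upright round knob on the lamp arm: 18 mm across, it rises 53 mm above the arm, its top 14 mm above this point, 172 mm from the post axis; the arm's top (16 mm thick) is 39 mm below this point, the top of the lamp head 37 mm below.
- mat_mid (a point): middle of the top of the fixed green work mat, 280 x 230 x 3 mm; axes along its sides (280 mm in x).
- button1: loose panel push-button unit, 50 g: a black box 32 x 32 x 26 mm, with a round steel collar (32 mm across, 5 mm high) and a green lens (25 mm across, 8 mm high) on top, 39 mm high in all. Origin: centre of the underside of the black box; z points up to the lens, x and y are square to the box's sides. None if this one is absent.
- button2: loose panel push-button unit, 50 g: a black box 32 x 32 x 26 mm, with a round steel collar (32 mm across, 5 mm high) and a green lens (25 mm across, 8 mm high) on top, 39 mm high in all. Origin: centre of the underside of the black box; z points up to the lens, x and y are square to the box's sides. None if this one is absent.
- button3: loose panel push-button unit, 50 g: a black box 32 x 32 x 26 mm, with a round steel collar (32 mm across, 5 mm high) and a green lens (25 mm across, 8 mm high) on top, 39 mm high in all. Origin: centre of the underside of the black box; z points up to the lens, x and y are square to the box's sides. None if this one is absent.
- button4: loose panel push-button unit, 50 g: a black box 32 x 32 x 26 mm, with a round steel collar (32 mm across, 5 mm high) and a green lens (25 mm across, 8 mm high) on top, 39 mm high in all. Origin: centre of the underside of the black box; z points up to the lens, x and y are square to the box's sides. None if this one is absent.
- button5: loose panel push-button unit, 50 g: a black box 32 x 32 x 26 mm, with a round steel collar (32 mm across, 5 mm high) and a green lens (25 mm across, 8 mm high) on top, 39 mm high in all. Origin: centre of the underside of the black box; z points up to the lens, x and y are square to the box's sides. None if this one is absent.
- button6: loose panel push-button unit, 50 g: a black box 32 x 32 x 26 mm, with a round steel collar (32 mm across, 5 mm high) and a green lens (25 mm across, 8 mm high) on top, 39 mm high in all. Origin: centre of the underside of the black box; z points up to the lens, x and y are square to the box's sides. None if this one is absent.
- carton: bystander, to be left where it is: small open cardboard carton 120 x 90 x 70 mm; origin under its centre.
- screwdriver: bystander, to be left where it is: screwdriver lying on the table; origin under its middle.
- meter: bystander, to be left where it is: yellow hand meter 150 x 75 x 30 mm lying on the table; origin under its centre.
- jar: bystander, to be left where it is: closed jar 60 mm across, 80 mm high; origin under its centre.
Things that resemble listed ones, but are neither listed nor needed, are in the scene too. Leave any orange look-alike of the button4 alone. Leave any yellow look-alike of the button5 alone.

How it is judged:
On the way, in this order (a step that is already met when the one before it is completed fails the run):
1. the lamp head is swung clear of the mat (lens more than 18 cm from its middle, seen from above) (horizontal distance between lamp_lens and mat_mid above 0.18 m), for 0.2 s.
2. the bin is tipped out (value of joint bin above 0.65 rad), for 0.2 s.
3. every button unit is in the tipped-out bin (x of button1 in the frame of bin_in between -0.055 and 0.055 m and y of button1 in the frame of bin_in between -0.09 and 0.09 m and z of button1 in the frame of bin_in between -0.006 and 0.105 m and x of button2 in the frame of bin_in between -0.055 and 0.055 m and y of button2 in the frame of bin_in between -0.09 and 0.09 m and z of button2 in the frame of bin_in between -0.006 and 0.105 m and x of button3 in the frame of bin_in between -0.055 and 0.055 m and y of button3 in the frame of bin_in between -0.09 and 0.09 m and z of button3 in the frame of bin_in between -0.006 and 0.105 m and x of button4 in the frame of bin_in between -0.055 and 0.055 m and y of button4 in the frame of bin_in between -0.09 and 0.09 m and z of button4 in the frame of bin_in between -0.006 and 0.105 m and x of button5 in the frame of bin_in between -0.055 and 0.055 m and y of button5 in the frame of bin_in between -0.09 and 0.09 m and z of button5 in the frame of bin_in between -0.006 and 0.105 m and x of button6 in the frame of bin_in between -0.055 and 0.055 m and y of button6 in the frame of bin_in between -0.09 and 0.09 m and z of button6 in the frame of bin_in between -0.006 and 0.105 m and value of joint bin above 0.5 rad), for 0.2 s.
4. the bin is pushed home past its click, with the units in it (x of button1 in the frame of bin_in between -0.055 and 0.055 m and y of button1 in the frame of bin_in between -0.09 and 0.09 m and z of button1 in the frame of bin_in between -0.006 and 0.105 m and x of button2 in the frame of bin_in between -0.055 and 0.055 m and y of button2 in the frame of bin_in between -0.09 and 0.09 m and z of button2 in the frame of bin_in between -0.006 and 0.105 m and x of button3 in the frame of bin_in between -0.055 and 0.055 m and y of button3 in the frame of bin_in between -0.09 and 0.09 m and z of button3 in the frame of bin_in between -0.006 and 0.105 m and x of button4 in the frame of bin_in between -0.055 and 0.055 m and y of button4 in the frame of bin_in between -0.09 and 0.09 m and z of button4 in the frame of bin_in between -0.006 and 0.105 m and x of button5 in the frame of bin_in between -0.055 and 0.055 m and y of button5 in the frame of bin_in between -0.09 and 0.09 m and z of button5 in the frame of bin_in between -0.006 and 0.105 m and x of button6 in the frame of bin_in between -0.055 and 0.055 m and y of button6 in the frame of bin_in between -0.09 and 0.09 m and z of button6 in the frame of bin_in between -0.006 and 0.105 m and value of joint bin below 0.03 rad), for 0.2 s.
5. the lens is back over the middle of the mat (horizontal distance between lamp_lens and mat_mid below 0.05 m), for 0.2 s.
At the end, for the whole second after the job is handed in: Every button unit present lies inside the bin; the bin is home past its click (under 0.03 rad); the lens is within 5 cm of the mat's middle seen from above; the lamp is still (all of step 4 and horizontal distance between lamp_lens and mat_mid below 0.05 m and velocity of joint lamp between -0.05 and 0.05 rad/s); the robot touches nothing.
It fails at once if the small carton is knocked or moved more than 3 cm (distance of carton from where it was at the start of the episode above 0.03 m).
It fails at once if the screwdriver is knocked or moved more than 3 cm (distance of screwdriver from where it was at the start of the episode above 0.03 m).
It fails at once if the yellow meter is knocked or moved more than 3 cm (distance of meter from where it was at the start of the episode above 0.03 m).
It fails at once if the jar is knocked or moved more than 3 cm (distance of jar from where it was at the start of the episode above 0.03 m).
Of button1, button2, button3, button4, button5, button6 only 3 to 5 are there at a start; the rules pass over those that are not, and their reading is None.
At some moment in a run one of button1, button2, button3, button4, button5, button6 may be knocked a few centimetres aside while the robot is not near it.
Once in a run the grip may slacken for a moment while it holds something.
It also fails if it takes over 210 s, if anything falls off the work surface, if the arm or the gripper's body presses on something with over 40 N, if the wrist force passes 120 N, or if a joint passes its speed limit or range.

ROBOT

A 7-joint arm with a two-finger parallel gripper is mounted at the origin on the work surface. World frame = base frame: x ahead of the robot, y to its left, z up, the work surface at z = 0. Lengths are in m, angles in rad, forces in N, time in s.
With the tool pointing down it reaches from about 0.425 to 0.875 m from the base axis. Payload 8.4 kg.
Tool frame: the origin (TCP) lies midway between the tips of the shut fingers; the grasp point (between the pads) lies env.grip_point_offset behind it (env.grip_point_offset is the distance from the TCP to the grasp point, in m); z points along the fingers, y is the direction in which the jaws open and shut (so a half turn about z gives the same grasp; the last joint's range is limited). The gripper opens to 87 mm and grips with 3 to 60 N. Pads are 19 mm wide; open, the fingers measure 117 mm over their backs; the gripper's body (75 mm by 190 mm) begins 51 mm behind the grasp point.
Start: joints at [-1.356, 0.333, 0.04, 1.465, -0.013, 1.343, -0.059], TCP at [0.201, 0.618, 0.223] pointing down, gripper open.
Joint ranges: [-2.58, 2.58], [-0.38, 2.09], [-1.3, 1.39], [0.25, 2.4], [-1.5, 4.64], [0.08, 2.09], [-2.65, 2.65]. Speed limits (rad/s): [2.22, 2.22, 2.79, 2.79, 3.14, 3.14, 3.14].

INTERFACE

Orientations are given as [roll, pitch, yaw] about the fixed x, y, z axes, in that order (R = Rz(yaw) Ry(pitch) Rx(roll)).
In Python, from cell import env, viewer gives the robot as it stands.
- The arm moves only by the tool arm_command, never from a script. Its argument "steps" is a list of rows, each an object with "travel": the shift along the tool's x, y, z in mm, a list of three; "spin": the turn about the tool's z in rad; "fingers": the finger opening in mm, from 0 to 87. In form: [{"travel": [x, y, z], "spin": spin, "fingers": fingers}, ...]. A call has 1 to 12 rows; each row is the pose to reach, as a shift and turn from the pose commanded when the call began, along the tool's axes at that moment; what a row does not reach only later rows make up. A row lasts 1/10 s, in which the tool goes at most 50 mm and 8.59 degrees, less where a joint would pass 70% of its speed; a pose out of reach is approached as far as the arm can. A call with a gripper value outside its range is refused whole. The fingers move at their own pace and stop on an object; "grip_force" is the grip in N (left out, the last holds). Time passes only in rows, so rows that repeat a pose let the fingers close. It gives the time, the measured TCP pose, the force and the opening at its end, in the units of the state.
- env.get_obs(): the state, without advancing time (a new reading comes with each control period).
- viewer.get_image(name): name is "scene" or "top" or "wrist"; returns a dict with "img" (400x640x3 uint8, blue, green, red), "fx", "fy", "cx", "cy" (pixels), "world_to_cam" (4x4, takes a point from world to camera coordinates). Camera axes: x right, y down, z forward; pixel columns grow to the right and rows downward; lengths in m; the calibration is good to about 2 mm. A picture is of the moment at which its call begins. There is no depth.
- env.close_job(): hands the job in, once; it reports no verdict.
The state is a dict: "t": time; "joint_positions": joint angles; "qvel": joint speeds; "joint_efforts": joint torques, N m; "tool_pos": TCP position; "orientation": TCP orientation; "contact_force": force on the tool from outside, world axes, zero at the start; "moment": the same for the moment, N m; "grip_width": opening from 0.0 (shut) to 1.0 (fully open).
Only numpy, scipy, OpenCV 4.12 (cv2) and the standard library are available. Lean on these libraries where they do the work, as an engineer would, in place of code of your own. Each camera call takes 0.05 s, during which the arm holds its last target.

## Working session

There is one attempt and no reset: what is moved stays moved. The work goes in short steps, Python scripts to look and compute and a tool call to move; the robot and the scene stay as the last step left them, time stands still between calls to the robot, and variables do not carry over. Pictures are saved under pics/ and viewed, and the job is handed in when it is done.

Besides the shell and the picture viewer there is one more tool, called after "Emit:" as name(argument=value, ...), one argument or row to a line, values as JSON. arm_command: Moves the arm, as the interface text tells. Its arguments: {"type":"object","properties":{"steps":{"type":"array"},"grip_force":{"type":"number"}},"required":["steps"]}

```bash
ls; mkdir -p pics; cat > h.py <<'E'
import numpy as np, cv2
from cell import env, viewer
def shot(n,f):
    d=viewer.get_image(n); cv2.imwrite('pics/'+f+'.png',d['img']); np.savez('pics/'+f+'.npz',**{k:np.array(v) for k,v in d.items()}); return d
def ray(d,u,v):
    T=np.array(d['world_to_cam']);R=T[:3,:3];c=-R.T@T[:3,3]
    r=R.T@np.array([(u-float(d['cx']))/float(d['fx']),(v-float(d['cy']))/float(d['fy']),1]);return c,r
def onz(d,u,v,z):
    c,r=ray(d,u,v);return c+r*(z-c[2])/r[2]
def proj(d,p):
    T=np.array(d['world_to_cam']);q=T[:3,:3]@np.array(p)+T[:3,3];return np.array([float(d['fx'])*q[0]/q[2]+float(d['cx']),float(d['fy'])*q[1]/q[2]+float(d['cy'])])
def ld(f): return dict(np.load('pics/'+f+'.npz'))
def st():
    o=env.get_obs();print({k:np.round(o[k],3).tolist() for k in o});return o
E
python3 - <<'E'
from h import *
st();print(env.grip_point_offset)
for n in ['scene','top','wrist']:
    d=shot(n,n+'0');T=d['world_to_cam'];print(n,d['fx'],d['fy'],d['cx'],d['cy'],np.round(-T[:3,:3].T@T[:3,3],3),np.round(T[:3,:3],3).tolist())
E
```

```text
pics
{'t': 0.0, 'joint_positions': [-1.356, 0.334, 0.04, 1.466, -0.013, 1.343, -0.058], 'qvel': [-0.001, 0.0, 0.0, -0.002, -0.0, 0.001, 0.001], 'joint_efforts': [0.0, -65.635, 1.336, -40.381, -0.06, 0.045, 0.0], 'tool_pos': [0.201, 0.618, 0.222], 'orientation': [-3.14, 0.0, 2.828], 'contact_force': [0.102, 0.986, 0.081], 'moment': [-0.022, -0.024, -0.02], 'grip_width': 0.999}
0.0187
scene 501.07092736293646 501.07092736293646 315.0582118250159 194.6384920986513 [ 0.407 -1.031  1.319] [[0.995, -0.102, 0.016], [-0.062, -0.715, -0.697], [0.082, 0.692, -0.717]]
top 404.0811359353639 404.0811359353639 325.75123234475757 198.20448978332695 [0.31  0.055 1.221] [[-0.001, -1.0, -0.002], [-0.978, 0.001, -0.207], [0.207, 0.002, -0.978]]
wrist 314.03770348546107 314.03770348546107 320.5998527929121 195.6229468317277 [0.121 0.643 0.384] [[0.309, 0.951, -0.002], [0.907, -0.294, 0.302], [0.286, -0.095, -0.953]]
```

View pics/scene0.png

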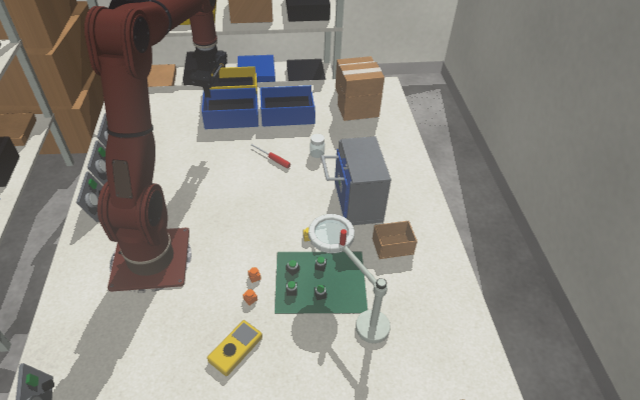

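View pics/top0.png

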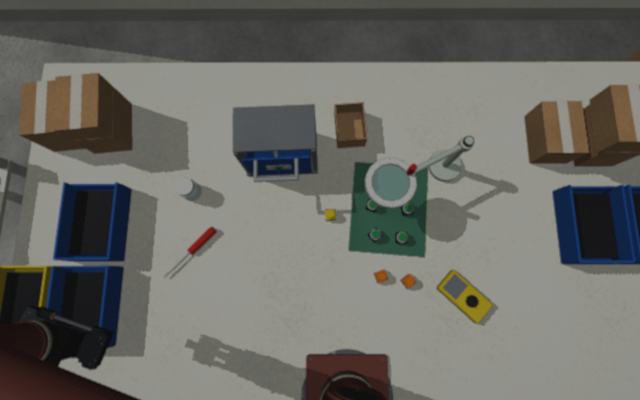

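View pics/wrist0.png

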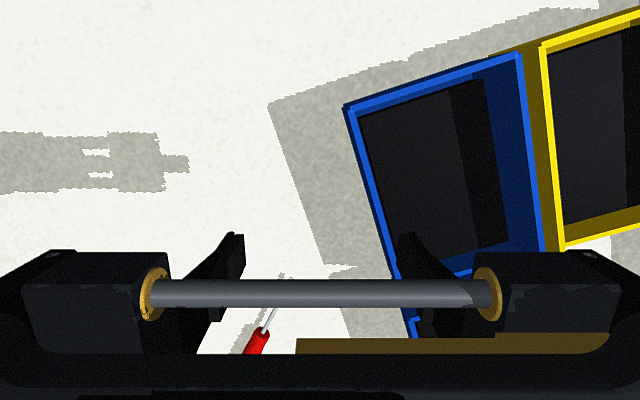

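```bash
python3 - <<'E'
from h import *
a=ld('top0')['img'][90:300,220:500];b=ld('scene0')['img'][120:350,200:440]
cv2.imwrite('pics/ct.png',cv2.resize(a,None,fx=2.8,fy=2.8,interpolation=cv2.INTER_CUBIC))
cv2.imwrite('pics/cs.png',cv2.resize(b,None,fx=2.6,fy=2.6,interpolation=cv2.INTER_CUBIC))
E
```

```text
(no output)
```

View pics/ct.png

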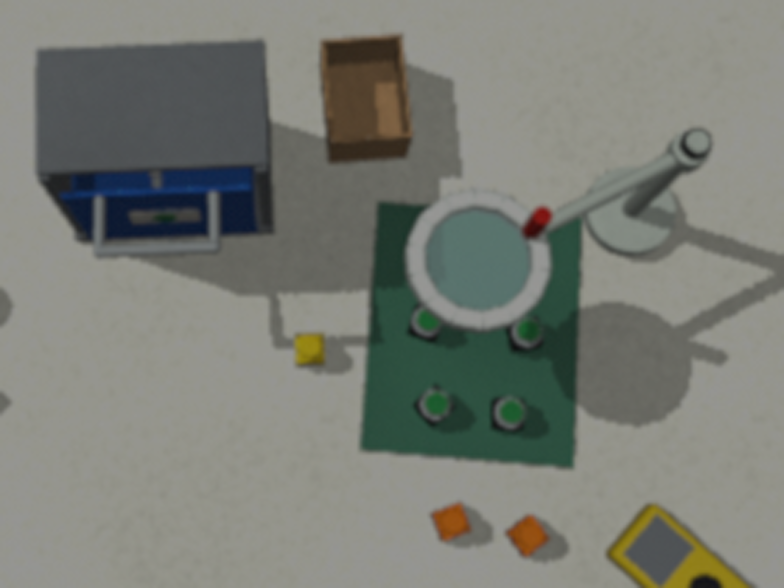

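View pics/cs.png

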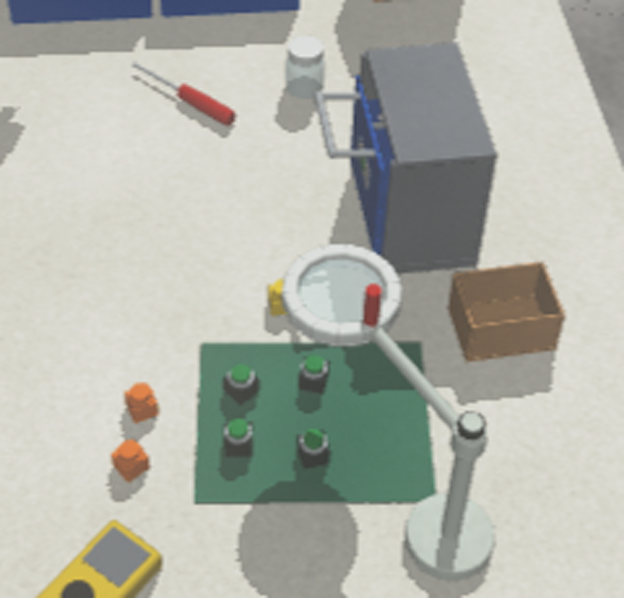

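```bash
python3 - <<'E'
from h import *
d=ld('top0')
c=lambda x,y:(220+x/2.8-0.3,90+y/2.8-0.3)
def P(n,x,y,z): print(n,np.round(onz(d,*c(x,y),z),4))
for n,x,y,z in [('roofFL',38,172,.21),('roofFR',270,166,.21),('roofBL',38,50,.21),('roofBR',263,42,.21),('barL',97,252,.182),('barR',217,248,.182),('posttop',695,143,.235),('lens',479,259,.215),('knobtop',541,215,.258),('m1',378,203,.003),('m2',581,212,.003),('m3',573,466,.003),('m4',361,450,.003)]:P(n,x,y,z)
hsv=cv2.cvtColor(d['img'],cv2.COLOR_BGR2HSV)
def blobs(d,lo,hi,z,amin=15,roi=(220,90,500,310)):
    hsv=cv2.cvtColor(d['img'],cv2.COLOR_BGR2HSV);m=cv2.inRange(hsv,lo,hi);k=np.zeros_like(m);x0,y0,x1,y1=roi;k[y0:y1,x0:x1]=m[y0:y1,x0:x1]
    n,l,s,ce=cv2.connectedComponentsWithStats(k)
    for i in range(1,n):
        if s[i,4]>=amin: print(np.round(ce[i],1),s[i,4],np.round(onz(d,*ce[i],z),4))
print('green top');blobs(d,(45,140,90),(80,255,255),.042)
for u,v in [(372,204),(408,208)]: print(hsv[v,u],hsv[v+8,u+12])
s=ld('scene0');print('green scene');blobs(s,(45,140,90),(80,255,255),.042,roi=(200,120,440,350))
E
```

```text
roofFL [0.6506 0.2992 0.21  ]
roofFR [0.6561 0.0819 0.21  ]
roofBL [0.7732 0.3049 0.21  ]
roofBR [0.781  0.0891 0.21  ]
barL [0.5804 0.2463 0.182 ]
barR [0.5842 0.1326 0.182 ]
posttop [ 0.669  -0.3086  0.235 ]
lens [ 0.5647 -0.11    0.215 ]
knobtop [ 0.5938 -0.1591  0.258 ]
m1 [ 0.6832 -0.0339  0.003 ]
m2 [ 0.6724 -0.2608  0.003 ]
m3 [ 0.3905 -0.2373  0.003 ]
m4 [ 0.4077 -0.0113  0.003 ]
green top
[375.3 233.8] 27 [ 0.4529 -0.0879  0.042 ]
[402.  236.8] 24 [ 0.4442 -0.1657  0.042 ]
[ 69 178  90] [ 76 109  56]
[ 69 175  70] [ 76 109  54]
green scene
```

```bash
cat >> h.py <<'E'
from scipy.spatial.transform import Rotation as Ro
def go(*tg):
    o=env.get_obs();R=Ro.from_euler('xyz',o['orientation']);yaw=o['orientation'][2]
    for p,y in tg:
        t=R.as_matrix().T@(np.array(p)-o['tool_pos'])*1000
        s=-(y-yaw);s=(s+np.pi)%(2*np.pi)-np.pi
        print('travel',np.round(t,0).tolist(),'spin',round(s,2))
E
python3 - <<'E'
from h import *
go(((.2,.6,.36),2.83),((.45,.3,.36),1.7),((.592,-.16,.36),.48))
E
```

```text
travel [-5.0, -17.0, -138.0] spin -0.0
travel [-335.0, -226.0, -138.0] spin 1.13
travel [-612.0, -619.0, -137.0] spin 2.35
```

Candidates: green-lensed units on the mat at top-view pixels (372,204), (408,208), (375,234), (402,237). Look-alikes to leave alone: yellow (330,214), orange (381,276) and (409,281). The label on the bin face (278,166) is only a picture. In the enlarged crops the four green ones match the description (black box, steel collar, green lens).

Emit:
arm_command(
  steps=[
    {"travel": [-5, -17, -138], "spin": 0, "fingers": 50},
    {"travel": [-5, -17, -138], "spin": 0, "fingers": 50},
    {"travel": [-5, -17, -138], "spin": 0, "fingers": 50},
    {"travel": [-335, -226, -138], "spin": 1.13, "fingers": 50},
    {"travel": [-335, -226, -138], "spin": 1.13, "fingers": 50},
    {"travel": [-335, -226, -138], "spin": 1.13, "fingers": 50},
    {"travel": [-335, -226, -138], "spin": 1.13, "fingers": 50},
    {"travel": [-335, -226, -138], "spin": 1.13, "fingers": 50},
    {"travel": [-335, -226, -138], "spin": 1.13, "fingers": 50},
    {"travel": [-335, -226, -138], "spin": 1.13, "fingers": 50},
    {"travel": [-335, -226, -138], "spin": 1.13, "fingers": 50},
    {"travel": [-335, -226, -138], "spin": 1.13, "fingers": 50},
  ],
)

```text
t: 1.35
tool_pos: [0.4534, 0.2937, 0.3609]
orientation: [3.14, 0.001, 1.685]
contact_force: [-0.3, 0.7, 0.1]
grip_width: 0.575
```

```bash
python3 - <<'E'
from h import *
st();go(((.592,-.16,.36),.48))
E
```

```text
{'t': 1.35, 'joint_positions': [-1.023, 0.062, 0.389, 1.515, -0.022, 1.568, -0.52], 'qvel': [-0.046, 0.005, -0.09, -0.001, -0.033, 0.001, 0.004], 'joint_efforts': [0.753, -41.46, 1.826, -41.008, -0.044, -0.071, -0.109], 'tool_pos': [0.453, 0.294, 0.361], 'orientation': [3.14, 0.001, 1.685], 'contact_force': [-0.27, 0.667, 0.053], 'moment': [-0.035, 0.074, 0.002], 'grip_width': 0.575}
travel [-467.0, 86.0, 2.0] spin 1.21
```

Emit:
arm_command(
  steps=[
    {"travel": [-467, 86, 0], "spin": 1.21, "fingers": 50},
    {"travel": [-467, 86, 0], "spin": 1.21, "fingers": 50},
    {"travel": [-467, 86, 0], "spin": 1.21, "fingers": 50},
    {"travel": [-467, 86, 0], "spin": 1.21, "fingers": 50},
    {"travel": [-467, 86, 0], "spin": 1.21, "fingers": 50},
    {"travel": [-467, 86, 0], "spin": 1.21, "fingers": 50},
    {"travel": [-467, 86, 0], "spin": 1.21, "fingers": 50},
    {"travel": [-467, 86, 0], "spin": 1.21, "fingers": 50},
    {"travel": [-467, 86, 0], "spin": 1.21, "fingers": 50},
    {"travel": [-467, 86, 0], "spin": 1.21, "fingers": 50},
    {"travel": [-467, 86, 0], "spin": 1.21, "fingers": 50},
    {"travel": [-467, 86, 0], "spin": 1.21, "fingers": 50},
  ],
)

```text
t: 2.55
tool_pos: [0.594, -0.1523, 0.36]
orientation: [-3.141, 0.001, 0.487]
contact_force: [0.6, 0.9, -0.0]
grip_width: 0.58
```

```bash
python3 - <<'E'
from h import *
st();shot('wrist','w1');shot('scene','s1')
E
```

```text
{'t': 2.55, 'joint_positions': [-0.46, 0.279, 0.832, 1.356, -0.205, 1.595, -0.736], 'qvel': [-0.031, -0.018, -0.021, 0.006, -0.001, 0.001, -0.005], 'joint_efforts': [2.328, -48.196, 10.208, -40.707, 0.121, -0.077, 0.158], 'tool_pos': [0.594, -0.152, 0.36], 'orientation': [-3.141, 0.001, 0.487], 'contact_force': [0.577, 0.87, -0.012], 'moment': [-0.052, 0.071, 0.01], 'grip_width': 0.58}
```

View pics/w1.png

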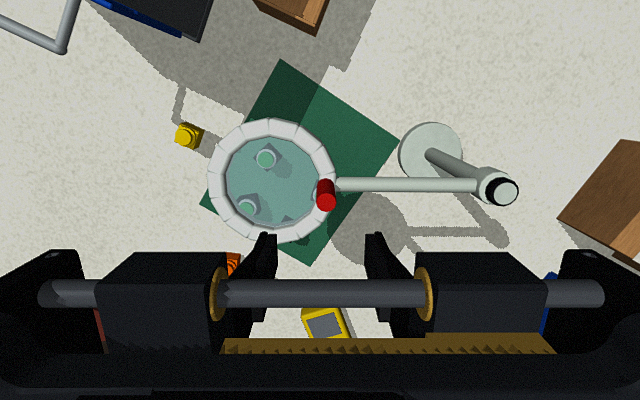

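View pics/s1.png

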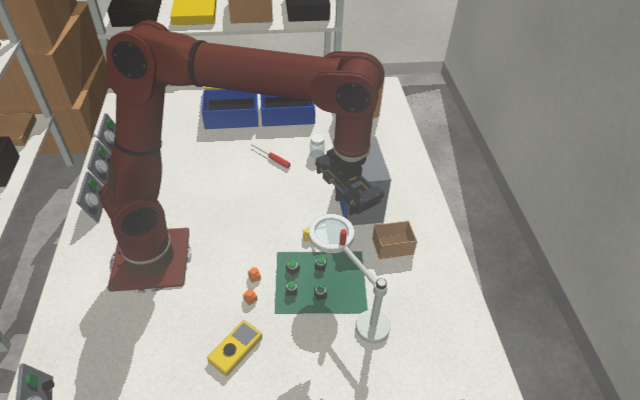

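```bash
python3 - <<'E'
from h import *
d=ld('w1');T=d['world_to_cam'];print(np.round(-T[:3,:3].T@T[:3,3],3))
print(onz(d,327,201,.258),onz(d,498,190,.235),onz(d,271,181,.215))
for p in [(.5938,-.1591,.258),(.5938,-.1591,.205)]: print(proj(d,p))
cv2.imwrite('pics/w1c.png',cv2.resize(d['img'][130:260,180:420],None,fx=3,fy=3))
E
```

```text
[ 0.668 -0.114  0.522]
[ 0.59163098 -0.16098011  0.258     ] [ 0.67112707 -0.3038637   0.235     ] [ 0.57149244 -0.1084402   0.215     ]
[326.28987392 198.0036878 ]
[325.43811251 182.23799264]
```

View pics/w1c.png

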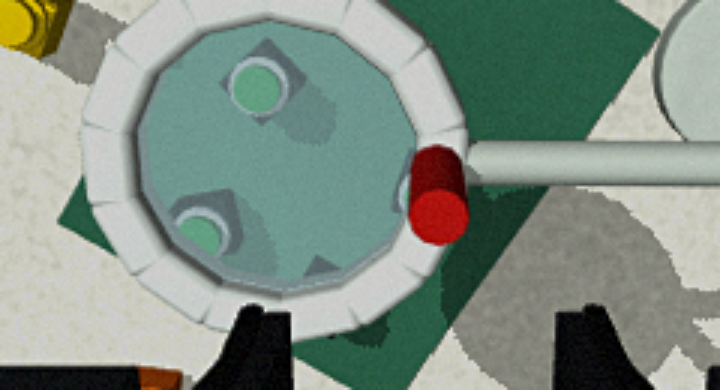

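```bash
python3 - <<'E'
from h import *
go(((.5925,-.160,.29),.48),((.5925,-.160,.228),.48))
E
```

```text
travel [-6.0, 7.0, 70.0] spin 0.01
travel [-6.0, 8.0, 132.0] spin 0.01
```

Emit:
arm_command(
  steps=[
    {"travel": [-6, 7, 70], "spin": 0, "fingers": 50},
    {"travel": [-6, 7, 70], "spin": 0, "fingers": 50},
    {"travel": [-6, 7, 70], "spin": 0, "fingers": 50},
    {"travel": [-6, 8, 100], "spin": 0, "fingers": 50},
    {"travel": [-6, 8, 132], "spin": 0, "fingers": 50},
    {"travel": [-6, 8, 132], "spin": 0, "fingers": 50},
    {"travel": [-6, 8, 132], "spin": 0, "fingers": 10},
    {"travel": [-6, 8, 132], "spin": 0, "fingers": 10},
    {"travel": [-6, 8, 132], "spin": 0, "fingers": 10},
    {"travel": [-6, 8, 132], "spin": 0, "fingers": 10},
    {"travel": [-6, 8, 132], "spin": 0, "fingers": 10},
  ],
  grip_force=15,
)

```text
t: 3.75
tool_pos: [0.5921, -0.1592, 0.2295]
orientation: [-3.136, -0.001, 0.49]
contact_force: [-10.7, 19.4, 14.6]
grip_width: 0.207
```

```bash
python3 - <<'E'
from h import *
o=st()
post=np.array([.670,-.3065]);k=o['tool_pos'][:2]-post;print(np.hypot(*k),np.arctan2(*k[::-1]))
a0=np.arctan2(*k[::-1]);r=np.hypot(*k);y0=o['orientation'][2]
go(*[((post[0]+r*np.cos(a0+t),post[1]+r*np.sin(a0+t),o['tool_pos'][2]),y0+t*0.9) for t in np.linspace(.125,1.5,12)])
E
```

```text
{'t': 3.75, 'joint_positions': [-0.448, 0.32, 0.81, 1.579, -0.241, 1.347, -0.69], 'qvel': [-0.014, -0.007, -0.025, 0.002, -0.035, 0.042, 0.001], 'joint_efforts': [9.507, -43.016, 17.547, -38.781, 4.91, -6.52, -0.037], 'tool_pos': [0.592, -0.159, 0.229], 'orientation': [-3.136, -0.001, 0.49], 'contact_force': [-10.688, 19.445, 14.644], 'moment': [4.401, 2.585, 0.024], 'grip_width': 0.207}
0.16661900814182024 2.057261659914966
travel [-21.0, 1.0, -0.0] spin -0.11
travel [-41.0, 5.0, -0.0] spin -0.23
travel [-61.0, 11.0, -0.0] spin -0.34
travel [-80.0, 20.0, -0.0] spin -0.45
travel [-98.0, 31.0, -0.0] spin -0.56
travel [-114.0, 44.0, -0.0] spin -0.67
travel [-128.0, 59.0, -0.0] spin -0.79
travel [-140.0, 76.0, -1.0] spin -0.9
travel [-151.0, 94.0, -1.0] spin -1.01
travel [-158.0, 114.0, -1.0] spin -1.12
travel [-164.0, 134.0, -1.0] spin -1.24
travel [-167.0, 154.0, -1.0] spin -1.35
```

Emit:
arm_command(
  steps=[
    {"travel": [0, -5, -4], "spin": 0, "fingers": 10},
    {"travel": [0, -5, -4], "spin": 0, "fingers": 10},
  ],
)

```text
t: 3.95
tool_pos: [0.5895, -0.1602, 0.2318]
orientation: [3.139, 0.002, 0.486]
contact_force: [3.5, -7.9, -10.9]
grip_width: 0.201
```

```bash
python3 - <<'E'
from h import *
o=st()
post=np.array([.670,-.3065]);k=o['tool_pos'][:2]-post;print(np.hypot(*k),np.arctan2(*k[::-1]))
a0=np.arctan2(*k[::-1]);r=.172;y0=o['orientation'][2]
shot('scene','s2')
E
```

```text
{'t': 3.95, 'joint_positions': [-0.458, 0.311, 0.814, 1.585, -0.227, 1.345, -0.702], 'qvel': [0.006, 0.003, 0.003, -0.003, -0.012, 0.006, 0.01], 'joint_efforts': [-4.262, -54.322, 7.181, -42.803, -1.847, 2.062, -0.15], 'tool_pos': [0.589, -0.16, 0.232], 'orientation': [3.139, 0.002, 0.486], 'contact_force': [3.53, -7.857, -10.946], 'moment': [-1.728, -0.658, -0.036], 'grip_width': 0.201}
0.16702069389564408 2.0739586445871887
```

View pics/s2.png

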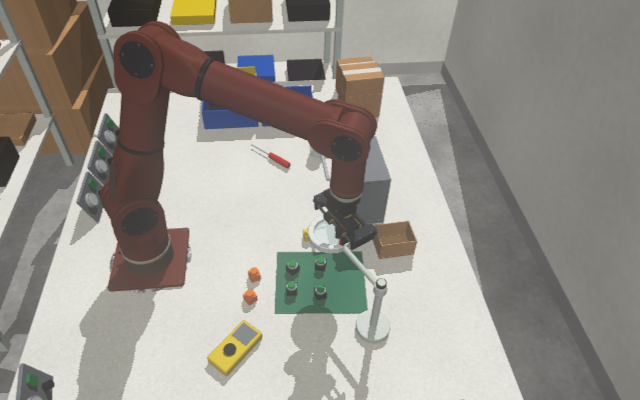

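```bash
python3 - <<'E'
import numpy as np
# arc in tool frame: tool -y outward radial, tangent = -x ; r=.172
r=172
for t in np.linspace(.125,1.5,12): print(np.round([-r*np.sin(t), 2+r*(1-np.cos(t)), 2],0), round(-t*.9,2))
E
```

```text
[-21.   3.   2.] -0.11
[-43.   7.   2.] -0.22
[-63.  14.   2.] -0.34
[-82.  23.   2.] -0.45
[-101.   35.    2.] -0.56
[-117.   48.    2.] -0.68
[-132.   64.    2.] -0.79
[-145.   81.    2.] -0.9
[-155.  100.    2.] -1.01
[-163.  120.    2.] -1.12
[-169.  141.    2.] -1.24
[-172.  162.    2.] -1.35
```

Emit:
arm_command(
  steps=[
    {"travel": [0, 2, 2], "spin": 0, "fingers": 10},
    {"travel": [-21, 3, 2], "spin": -0.11, "fingers": 10},
    {"travel": [-43, 7, 2], "spin": -0.22, "fingers": 10},
    {"travel": [-63, 14, 2], "spin": -0.34, "fingers": 10},
    {"travel": [-82, 23, 2], "spin": -0.45, "fingers": 10},
    {"travel": [-82, 23, 2], "spin": -0.45, "fingers": 10},
  ],
  grip_force=10,
)

```text
t: 4.6
tool_pos: [0.5262, -0.2195, 0.2313]
orientation: [-3.141, 0.0, 0.937]
contact_force: [-4.5, 1.2, 4.0]
grip_width: 0.203
```

```bash
python3 - <<'E'
from h import *
o=st()
post=np.array([.6715,-.3105]);k=o['tool_pos'][:2]-post;print(np.hypot(*k),np.arctan2(*k[::-1]))
E
```

```text
{'t': 4.6, 'joint_positions': [-0.363, 0.198, 0.787, 1.683, -0.144, 1.321, -0.183], 'qvel': [-0.025, 0.021, -0.023, -0.02, -0.027, 0.009, -0.137], 'joint_efforts': [-0.444, -39.678, 5.097, -39.887, -0.111, -1.565, 2.144], 'tool_pos': [0.526, -0.22, 0.231], 'orientation': [-3.141, 0.0, 0.937], 'contact_force': [-4.454, 1.236, 3.988], 'moment': [0.291, 0.892, 0.092], 'grip_width': 0.203}
0.1714573696348049 2.582381241165333
```

```bash
python3 - <<'E'
from h import *
o=st()
post=np.array([.6715,-.3105]);a0=2.582
go(*[((post[0]+.172*np.cos(a0+t),post[1]+.172*np.sin(a0+t),.231),.937+t*.9) for t in np.linspace(.1,1.0,10)])
E
```

```text
{'t': 4.6, 'joint_positions': [-0.363, 0.198, 0.787, 1.683, -0.144, 1.321, -0.183], 'qvel': [-0.025, 0.021, -0.023, -0.02, -0.027, 0.009, -0.137], 'joint_efforts': [-0.444, -39.678, 5.097, -39.887, -0.111, -1.565, 2.144], 'tool_pos': [0.526, -0.22, 0.231], 'orientation': [-3.141, 0.0, 0.937], 'contact_force': [-4.454, 1.236, 3.988], 'moment': [0.291, 0.892, 0.092], 'grip_width': 0.203}
travel [-17.0, 2.0, 0.0] spin -0.09
travel [-34.0, 5.0, 0.0] spin -0.18
travel [-50.0, 11.0, 0.0] spin -0.27
travel [-66.0, 18.0, 0.0] spin -0.36
travel [-81.0, 27.0, 0.0] spin -0.45
travel [-95.0, 37.0, 0.0] spin -0.54
travel [-107.0, 48.0, 0.0] spin -0.63
travel [-119.0, 61.0, 0.0] spin -0.72
travel [-129.0, 74.0, 0.0] spin -0.81
travel [-138.0, 89.0, 0.0] spin -0.9
```

Emit:
arm_command(
  steps=[
    {"travel": [-17, 2, 0], "spin": -0.09, "fingers": 10},
    {"travel": [-34, 5, 0], "spin": -0.18, "fingers": 10},
    {"travel": [-50, 11, 0], "spin": -0.27, "fingers": 10},
    {"travel": [-66, 18, 0], "spin": -0.36, "fingers": 10},
    {"travel": [-81, 27, 0], "spin": -0.45, "fingers": 10},
    {"travel": [-95, 37, 0], "spin": -0.54, "fingers": 10},
    {"travel": [-107, 48, 0], "spin": -0.63, "fingers": 10},
    {"travel": [-119, 61, 0], "spin": -0.72, "fingers": 10},
    {"travel": [-129, 74, 0], "spin": -0.81, "fingers": 10},
    {"travel": [-138, 89, 0], "spin": -0.9, "fingers": 10},
    {"travel": [-138, 89, 0], "spin": -0.9, "fingers": 10},
    {"travel": [-138, 89, 0], "spin": -0.9, "fingers": 10},
  ],
)

```text
t: 5.8
tool_pos: [0.5157, -0.3842, 0.2312]
orientation: [-3.138, 0.002, 1.832]
contact_force: [-11.0, -5.4, 5.1]
grip_width: 0.201
```

```bash
python3 - <<'E'
from h import *
o=st()
shot('scene','s3');shot('top','t3')
E
```

```text
{'t': 5.8, 'joint_positions': [0.029, 0.371, 0.715, 1.498, -0.241, 1.364, 1.021], 'qvel': [-0.011, -0.009, 0.002, 0.009, 0.004, 0.001, -0.006], 'joint_efforts': [-6.174, -53.749, 3.927, -40.54, -3.863, -1.336, 0.17], 'tool_pos': [0.516, -0.384, 0.231], 'orientation': [-3.138, 0.002, 1.832], 'contact_force': [-10.958, -5.37, 5.137], 'moment': [-1.288, 2.288, 0.059], 'grip_width': 0.201}
```

View pics/s3.png

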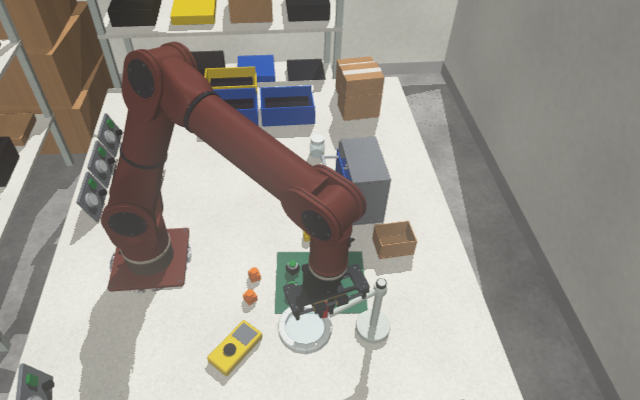

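View pics/t3.png

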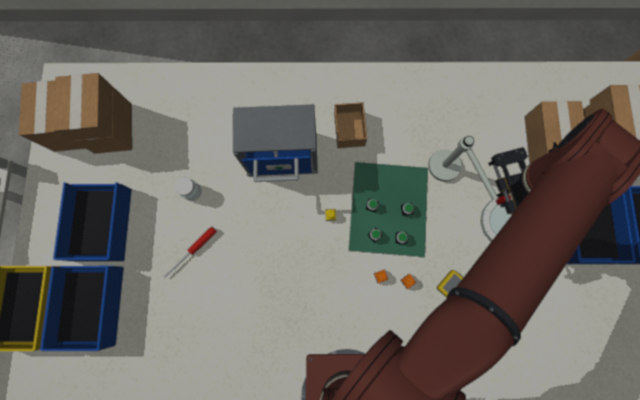

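Emit:
arm_command(
  steps=[
    {"travel": [0, 0, 0], "spin": 0, "fingers": 50},
    {"travel": [0, 0, 0], "spin": 0, "fingers": 50},
    {"travel": [0, 0, 0], "spin": 0, "fingers": 50},
    {"travel": [0, 0, -70], "spin": 0, "fingers": 50},
    {"travel": [0, 0, -130], "spin": 0, "fingers": 50},
    {"travel": [0, 0, -130], "spin": 0, "fingers": 50},
    {"travel": [0, 0, -130], "spin": 0, "fingers": 50},
  ],
)

```text
t: 6.6
tool_pos: [0.52, -0.3814, 0.3657]
orientation: [3.136, 0.005, 1.838]
contact_force: [-0.8, -0.8, 0.1]
grip_width: 0.571
```

```bash
python3 - <<'E'
from h import *
o=st()
go(((.5,-.15,.36),1.6),((.578,.1895,.32),.035))
E
```

```text
{'t': 6.6, 'joint_positions': [0.037, 0.337, 0.737, 1.264, -0.226, 1.615, 1.0], 'qvel': [-0.003, 0.027, -0.014, 0.098, 0.004, -0.06, 0.002], 'joint_efforts': [-0.807, -55.58, 8.891, -41.616, -0.109, 1.005, -0.019], 'tool_pos': [0.52, -0.381, 0.366], 'orientation': [3.136, 0.005, 1.838], 'contact_force': [-0.808, -0.826, 0.114], 'moment': [-0.059, 0.024, -0.103], 'grip_width': 0.571}
travel [228.0, 42.0, 5.0] spin 0.24
travel [535.0, 207.0, 44.0] spin 1.8
```

Emit:
arm_command(
  steps=[
    {"travel": [178, 55, 5], "spin": 0.23, "fingers": 87},
    {"travel": [178, 55, 5], "spin": 0.23, "fingers": 87},
    {"travel": [178, 55, 5], "spin": 0.23, "fingers": 87},
    {"travel": [178, 55, 5], "spin": 0.23, "fingers": 87},
    {"travel": [178, 55, 5], "spin": 0.23, "fingers": 87},
    {"travel": [178, 55, 5], "spin": 0.23, "fingers": 87},
    {"travel": [178, 55, 5], "spin": 0.23, "fingers": 87},
  ],
)

```text
t: 7.3
tool_pos: [0.5244, -0.1951, 0.3554]
orientation: [-3.141, 0.0, 1.607]
contact_force: [-0.4, 0.0, -0.4]
grip_width: 0.99
```

```bash
python3 - <<'E'
from h import *
o=st();shot('wrist','w4');shot('top','t4')
go(((.582,.1895,.30),1.605),((.582,.1895,.17),1.605))
E
```

```text
{'t': 7.3, 'joint_positions': [-0.34, 0.114, 0.69, 1.493, -0.072, 1.56, 0.384], 'qvel': [0.017, 0.006, 0.01, -0.005, 0.001, 0.002, 0.0], 'joint_efforts': [-1.448, -39.158, 2.209, -41.213, -0.17, 0.072, -0.023], 'tool_pos': [0.524, -0.195, 0.355], 'orientation': [-3.141, 0.0, 1.607], 'contact_force': [-0.358, 0.036, -0.398], 'moment': [-0.052, 0.034, -0.07], 'grip_width': 0.99}
travel [383.0, 71.0, 55.0] spin 0.0
travel [383.0, 71.0, 185.0] spin 0.0
```

View pics/w4.png

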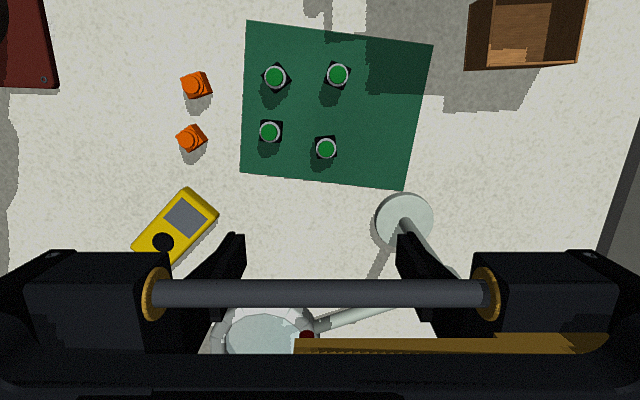

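View pics/t4.png

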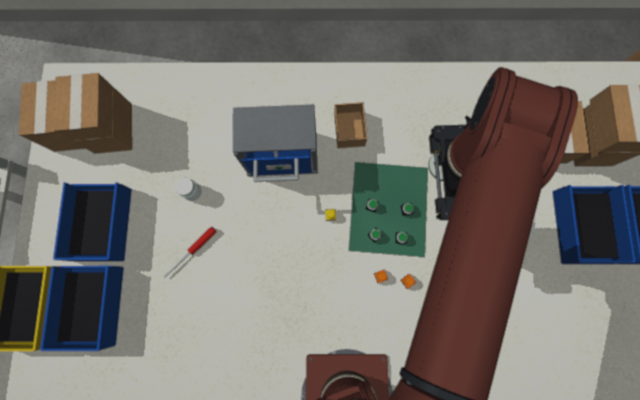

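```bash
cat >> h.py <<'E'
def greens(d,z=.042,roi=None,lo=(50,150,75),hi=(80,255,255),amin=15):
    hsv=cv2.cvtColor(d['img'],cv2.COLOR_BGR2HSV);m=cv2.inRange(hsv,lo,hi)
    if roi: k=np.zeros_like(m);x0,y0,x1,y1=roi;k[y0:y1,x0:x1]=m[y0:y1,x0:x1];m=k
    n,l,s,ce=cv2.connectedComponentsWithStats(m);out=[]
    for i in range(1,n):
        if s[i,4]>=amin: p=onz(d,*ce[i],z);out.append(p);print(np.round(ce[i],1),s[i,4],np.round(p,4))
    return out
E
python3 - <<'E'
from h import *
d=ld('w4');greens(d,amin=80,lo=(50,150,90));t=ld('t4');greens(t,roi=(345,190,430,250),lo=(50,140,60))
cv2.imwrite('pics/w4c.png',cv2.resize(d['img'][40:180,230:370],None,fx=5,fy=5,interpolation=cv2.INTER_CUBIC)[:600])
for u,v in [(247,20),(432,44),(403,191),(240,172)]: print(onz(d,u,v,.003))
E
```

```text
[337.4  74. ] 222 [ 0.5436 -0.0825  0.042 ]
[273.8  76.4] 218 [ 0.4537 -0.0889  0.042 ]
[268.2 131.9] 189 [ 0.4447 -0.1669  0.042 ]
[325.7 148.6] 183 [ 0.5314 -0.1887  0.042 ]
[372.6 203.6] 30 [ 0.5429 -0.0823  0.042 ]
[408.5 207.5] 32 [ 0.5311 -0.1883  0.042 ]
[375.5 233.7] 30 [ 0.4533 -0.0884  0.042 ]
[402.4 236.6] 30 [ 0.4445 -0.1667  0.042 ]
[ 0.40976978 -0.01117384  0.003     ]
[ 0.68413917 -0.0332565   0.003     ]
[ 0.66732869 -0.26272779  0.003     ]
[ 0.39004679 -0.23941215  0.003     ]
```

View pics/w4c.png

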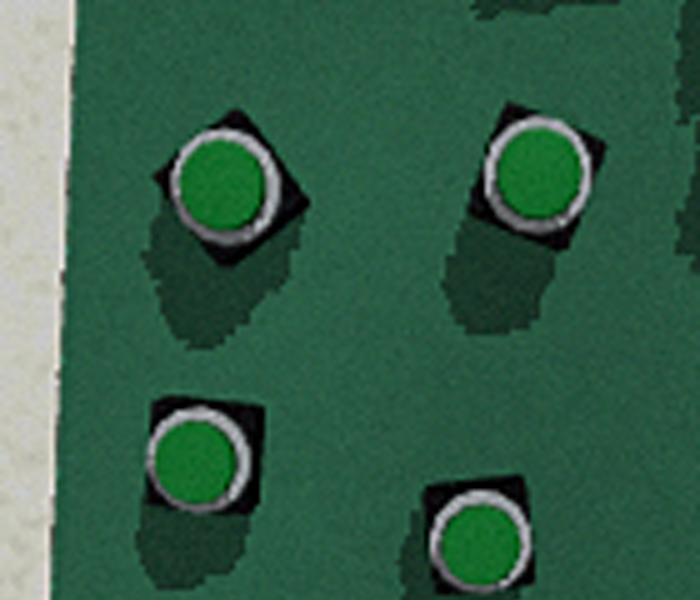

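Emit:
arm_command(
  steps=[
    {"travel": [383, 71, 40], "spin": 0, "fingers": 40},
    {"travel": [383, 71, 40], "spin": 0, "fingers": 40},
    {"travel": [383, 71, 40], "spin": 0, "fingers": 40},
    {"travel": [383, 71, 40], "spin": 0, "fingers": 40},
    {"travel": [383, 71, 40], "spin": 0, "fingers": 40},
    {"travel": [383, 71, 40], "spin": 0, "fingers": 40},
    {"travel": [383, 71, 40], "spin": 0, "fingers": 40},
    {"travel": [383, 71, 40], "spin": 0, "fingers": 40},
    {"travel": [383, 71, 40], "spin": 0, "fingers": 40},
    {"travel": [383, 71, 40], "spin": 0, "fingers": 40},
    {"travel": [383, 71, 40], "spin": 0, "fingers": 40},
  ],
)

```text
t: 8.5
tool_pos: [0.5821, 0.1886, 0.3156]
orientation: [3.141, 0.001, 1.605]
contact_force: [-0.2, -1.0, 0.7]
grip_width: 0.465
```

```bash
python3 - <<'E'
from h import *
o=st();shot('wrist','w5');shot('scene','s5')
go(((.582,.1895,.26),1.605),((.582,.1895,.17),1.605))
E
```

```text
{'t': 8.5, 'joint_positions': [-0.726, 0.231, 0.419, 1.431, -0.092, 1.499, -0.277], 'qvel': [0.006, -0.012, 0.004, 0.002, -0.002, 0.001, -0.002], 'joint_efforts': [-1.53, -53.172, 3.135, -41.134, -0.219, -0.013, -0.004], 'tool_pos': [0.582, 0.189, 0.316], 'orientation': [3.141, 0.001, 1.605], 'contact_force': [-0.164, -1.049, 0.714], 'moment': [-0.132, 0.063, -0.001], 'grip_width': 0.465}
travel [1.0, 0.0, 56.0] spin -0.0
travel [1.0, -0.0, 146.0] spin -0.0
```

View pics/w5.png

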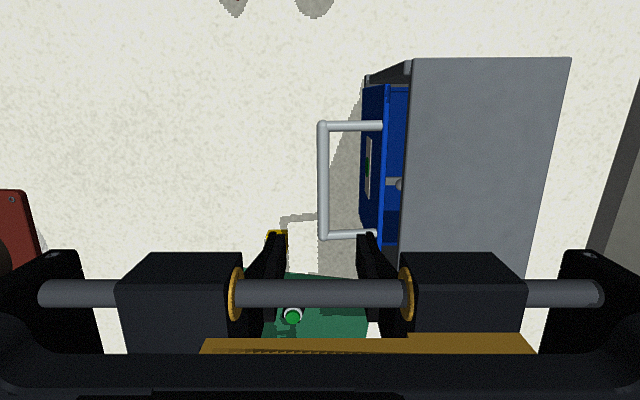

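View pics/s5.png

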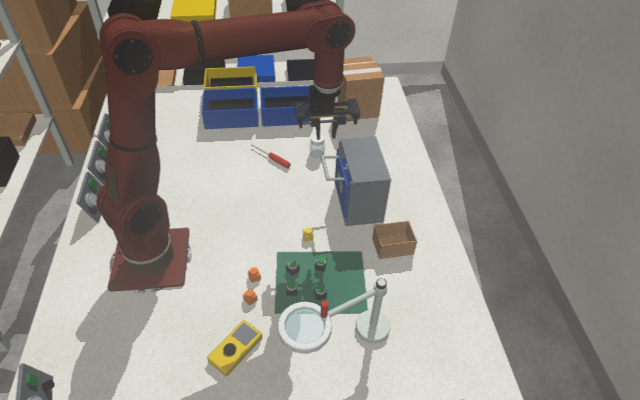

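```bash
python3 - <<'E'
from h import *
d=ld('w5');print(onz(d,322,122,.182),onz(d,323,236,.182))
print(onz(d,386,84,.182),onz(d,383,244,.182))
E
```

```text
[0.58104854 0.24809035 0.182     ] [0.58611174 0.13351675 0.182     ]
[0.63665601 0.28292656 0.182     ] [0.64873175 0.12654979 0.182     ]
```

Emit:
arm_command(
  steps=[
    {"travel": [2, 1, 50], "spin": 0, "fingers": 40},
    {"travel": [2, 1, 90], "spin": 0, "fingers": 40},
    {"travel": [2, 1, 120], "spin": 0, "fingers": 40},
    {"travel": [2, 1, 146], "spin": 0, "fingers": 40},
    {"travel": [2, 1, 146], "spin": 0, "fingers": 40},
    {"travel": [2, 1, 146], "spin": 0, "fingers": 5},
    {"travel": [2, 1, 146], "spin": 0, "fingers": 5},
    {"travel": [2, 1, 146], "spin": 0, "fingers": 5},
    {"travel": [2, 1, 146], "spin": 0, "fingers": 5},
    {"travel": [2, 1, 146], "spin": 0, "fingers": 5},
  ],
  grip_force=20,
)

```text
t: 9.6
tool_pos: [0.5828, 0.1931, 0.1704]
orientation: [3.14, -0.001, 1.608]
contact_force: [0.4, 0.3, 3.5]
grip_width: 0.131
```

```bash
python3 - <<'E'
from h import *
o=st();shot('scene','s6')
p0=o['tool_pos'];c=np.array([np.cos(.04),np.sin(.04)])
L=[]
for t in np.linspace(.08,.76,12):
    dx=-(.055*np.cos(t)+.160*np.sin(t))+.055;dz=.160*np.cos(t)-.055*np.sin(t)-.160
    L.append((np.r_[p0[:2]+c*dx,p0[2]+dz],o['orientation'][2]))
go(*L)
E
```

```text
{'t': 9.6, 'joint_positions': [-0.718, 0.302, 0.399, 1.644, -0.123, 1.219, -0.255], 'qvel': [-0.001, 0.002, -0.002, -0.001, 0.001, 0.002, 0.002], 'joint_efforts': [-0.011, -55.792, 5.188, -37.227, -0.15, -0.059, -0.021], 'tool_pos': [0.583, 0.193, 0.17], 'orientation': [3.14, -0.001, 1.608], 'contact_force': [0.352, 0.343, 3.518], 'moment': [-0.214, 0.087, 0.036], 'grip_width': 0.131}
travel [-0.0, -13.0, 5.0] spin 0.0
travel [-0.0, -22.0, 9.0] spin 0.0
travel [-0.0, -31.0, 14.0] spin 0.0
travel [-0.0, -40.0, 20.0] spin 0.0
travel [-0.0, -49.0, 26.0] spin 0.0
travel [-0.0, -57.0, 33.0] spin 0.0
travel [-0.0, -64.0, 40.0] spin 0.0
travel [-0.0, -71.0, 47.0] spin 0.0
travel [-0.0, -78.0, 55.0] spin 0.0
travel [-0.0, -84.0, 64.0] spin 0.0
travel [-0.0, -90.0, 73.0] spin 0.0
travel [-0.0, -95.0, 82.0] spin 0.0
```

View pics/s6.png

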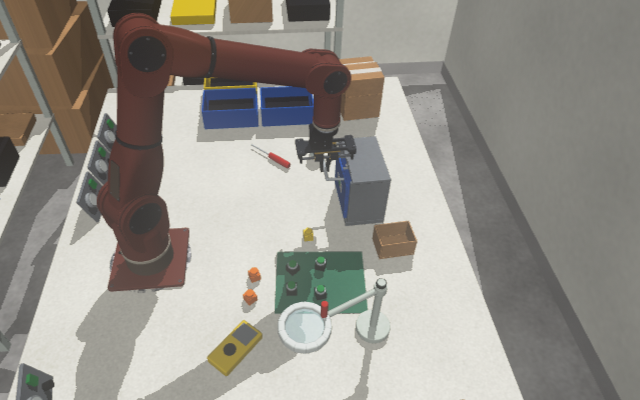

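Emit:
arm_command(
  steps=[
    {"travel": [0, -6, 2], "spin": 0, "fingers": 5},
    {"travel": [0, -13, 5], "spin": 0, "fingers": 5},
    {"travel": [0, -22, 9], "spin": 0, "fingers": 5},
    {"travel": [0, -31, 14], "spin": 0, "fingers": 5},
    {"travel": [0, -40, 20], "spin": 0, "fingers": 5},
    {"travel": [0, -49, 26], "spin": 0, "fingers": 5},
    {"travel": [0, -57, 33], "spin": 0, "fingers": 5},
    {"travel": [0, -64, 40], "spin": 0, "fingers": 5},
    {"travel": [0, -71, 47], "spin": 0, "fingers": 5},
    {"travel": [0, -78, 55], "spin": 0, "fingers": 5},
    {"travel": [0, -84, 64], "spin": 0, "fingers": 5},
    {"travel": [0, -90, 73], "spin": 0, "fingers": 5},
  ],
  grip_force=30,
)

```text
t: 10.85
tool_pos: [0.4919, 0.1898, 0.0958]
orientation: [3.142, -0.0, 1.608]
contact_force: [4.8, 2.2, 0.1]
grip_width: 0.127
```

```bash
python3 - <<'E'
from h import *
o=st();shot('scene','s7');cv2.imwrite('pics/s7c.png',cv2.resize(ld('s7')['img'][90:250,250:430],None,fx=3.3,fy=3.3))
E
```

```text
{'t': 10.85, 'joint_positions': [-0.785, 0.196, 0.37, 1.93, -0.082, 1.03, -0.342], 'qvel': [-0.031, -0.007, -0.026, 0.213, 0.001, -0.223, -0.044], 'joint_efforts': [0.604, -46.669, 3.507, -33.64, 0.023, 2.39, 0.068], 'tool_pos': [0.492, 0.19, 0.096], 'orientation': [3.142, -0.0, 1.608], 'contact_force': [4.825, 2.214, 0.107], 'moment': [0.442, -1.195, 0.008], 'grip_width': 0.127}
```

View pics/s7c.png

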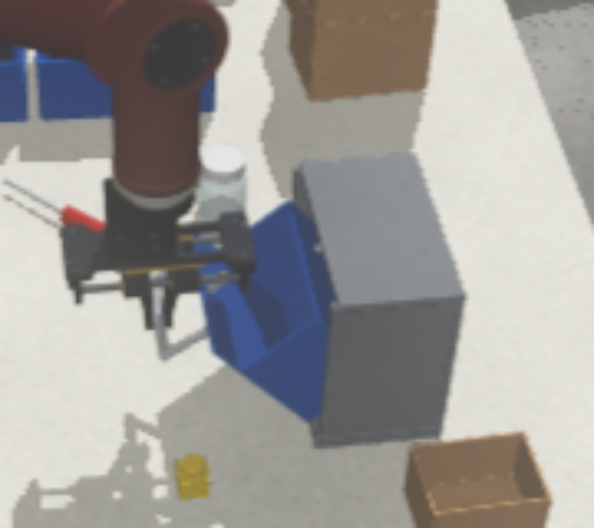

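Emit:
arm_command(
  steps=[
    {"travel": [0, -5, 9], "spin": 0, "fingers": 5},
    {"travel": [0, -7, 12], "spin": 0, "fingers": 5},
    {"travel": [0, -7, 12], "spin": 0, "fingers": 5},
    {"travel": [0, -7, 12], "spin": 0, "fingers": 30},
    {"travel": [0, -7, 12], "spin": 0, "fingers": 30},
    {"travel": [0, -7, 12], "spin": 0, "fingers": 30},
    {"travel": [0, -7, -20], "spin": 0, "fingers": 30},
    {"travel": [0, -7, -60], "spin": 0, "fingers": 30},
    {"travel": [0, -7, -110], "spin": 0, "fingers": 30},
    {"travel": [0, -7, -160], "spin": 0, "fingers": 30},
    {"travel": [0, -7, -240], "spin": 0, "fingers": 60},
    {"travel": [0, -7, -240], "spin": 0, "fingers": 60},
  ],
)

```text
t: 12.1
tool_pos: [0.4857, 0.1894, 0.3406]
orientation: [3.139, -0.002, 1.608]
contact_force: [0.5, 0.1, 0.2]
grip_width: 0.452
```

```bash
python3 - <<'E'
from h import *
o=st();shot('scene','s8');cv2.imwrite('pics/s8c.png',cv2.resize(ld('s8')['img'][90:320,230:430],None,fx=2.6,fy=2.6))
d=shot('top','t8');cv2.imwrite('pics/t8c.png',cv2.resize(d['img'][90:300,220:500],None,fx=2.8,fy=2.8,interpolation=cv2.INTER_CUBIC))
E
```

```text
{'t': 12.1, 'joint_positions': [-0.823, 0.018, 0.375, 1.598, -0.007, 1.524, -0.411], 'qvel': [-0.017, -0.032, 0.005, -0.503, 0.016, 0.562, -0.015], 'joint_efforts': [-0.063, -39.883, 0.083, -39.679, -0.077, -0.429, -0.038], 'tool_pos': [0.486, 0.189, 0.341], 'orientation': [3.139, -0.002, 1.608], 'contact_force': [0.494, 0.054, 0.225], 'moment': [-0.074, 0.061, -0.007], 'grip_width': 0.452}
```

View pics/s8c.png

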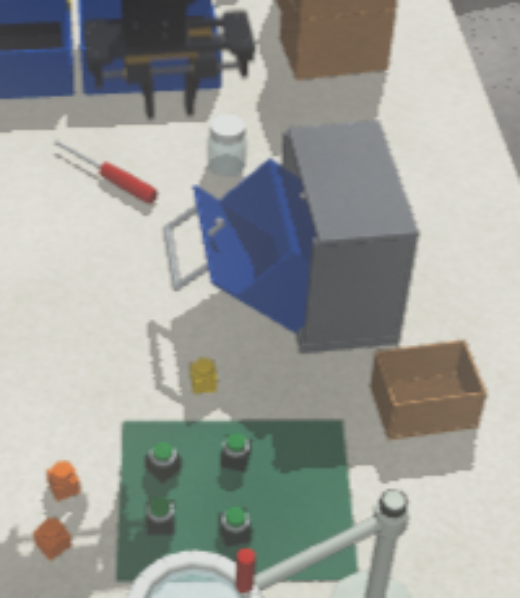

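View pics/t8c.png

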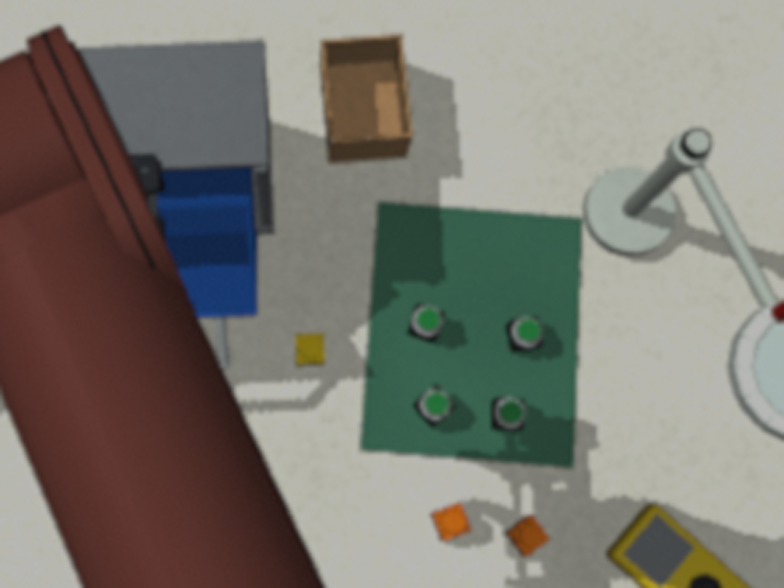

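```bash
python3 - <<'E'
from h import *
go(((.4537,-.0887,.2),2.30))
E
```

```text
travel [-278.0, -44.0, 140.0] spin -0.69
```

Emit:
arm_command(
  steps=[
    {"travel": [-278, -44, 0], "spin": -0.69, "fingers": 52},
    {"travel": [-278, -44, 0], "spin": -0.69, "fingers": 52},
    {"travel": [-278, -44, 0], "spin": -0.69, "fingers": 52},
    {"travel": [-278, -44, 20], "spin": -0.69, "fingers": 52},
    {"travel": [-278, -44, 60], "spin": -0.69, "fingers": 52},
    {"travel": [-278, -44, 100], "spin": -0.69, "fingers": 52},
    {"travel": [-278, -44, 140], "spin": -0.69, "fingers": 52},
    {"travel": [-278, -44, 140], "spin": -0.69, "fingers": 52},
    {"travel": [-278, -44, 140], "spin": -0.69, "fingers": 52},
  ],
)

```text
t: 13.1
tool_pos: [0.4491, -0.0907, 0.1935]
orientation: [-3.137, -0.003, 2.296]
contact_force: [0.0, 1.5, 0.2]
grip_width: 0.599
```

```bash
python3 - <<'E'
from h import *
o=st();d=shot('wrist','w9');greens(d,amin=80);greens(shot('top','t9'),roi=(345,160,430,260),lo=(50,140,60))
go(((.4537,-.0887,.010),2.30))
E
```

```text
{'t': 13.1, 'joint_positions': [-0.622, -0.087, 0.697, 1.974, 0.06, 1.241, 0.779], 'qvel': [-0.013, -0.025, -0.032, -0.083, 0.009, 0.048, -0.026], 'joint_efforts': [0.741, -21.32, -1.347, -37.322, -0.056, -0.716, 0.426], 'tool_pos': [0.449, -0.091, 0.194], 'orientation': [-3.137, -0.003, 2.296], 'contact_force': [0.05, 1.467, 0.156], 'moment': [0.027, -0.008, 0.022], 'grip_width': 0.599}
[327.2 182.1] 403 [ 0.4538 -0.0884  0.042 ]
[274.  227.8] 297 [ 0.4449 -0.1648  0.042 ]
[393.3 231.3] 345 [ 0.5442 -0.0818  0.042 ]
[371.6 202.6] 16 [ 0.5459 -0.0794  0.042 ]
[375.4 233.7] 29 [ 0.4531 -0.0882  0.042 ]
travel [-1.0, 2.0, 187.0] spin -0.0
```

View pics/w9.png

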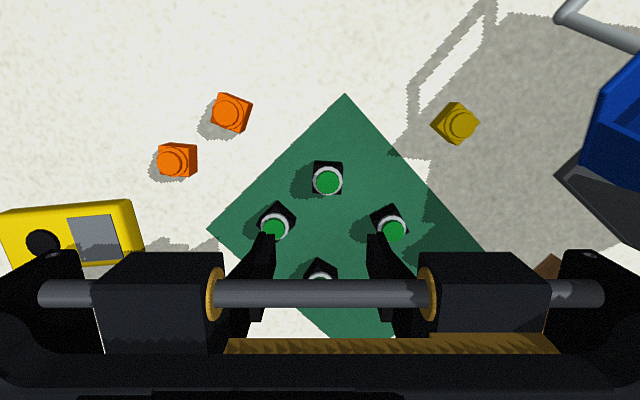

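Emit:
arm_command(
  steps=[
    {"travel": [-1, 1, 50], "spin": 0, "fingers": 52},
    {"travel": [-1, 1, 100], "spin": 0, "fingers": 52},
    {"travel": [-1, 1, 140], "spin": 0, "fingers": 52},
    {"travel": [-1, 1, 170], "spin": 0, "fingers": 52},
    {"travel": [-1, 1, 187], "spin": 0, "fingers": 52},
    {"travel": [-1, 1, 187], "spin": 0, "fingers": 52},
    {"travel": [-1, 1, 187], "spin": 0, "fingers": 20},
    {"travel": [-1, 1, 187], "spin": 0, "fingers": 20},
    {"travel": [-1, 1, 187], "spin": 0, "fingers": 20},
    {"travel": [-1, 1, 187], "spin": 0, "fingers": 20},
    {"travel": [-1, 1, 187], "spin": 0, "fingers": 20},
  ],
  grip_force=20,
)

```text
t: 14.3
tool_pos: [0.4542, -0.0898, 0.0107]
orientation: [3.139, 0.001, 2.298]
contact_force: [-0.7, 1.5, 8.0]
grip_width: 0.373
```

```bash
python3 - <<'E'
from h import *
o=st()
go(((.4537,-.0887,.25),3.18),((.585,.233,.25),3.18),((.585,.233,.132),3.18))
E
```

```text
{'t': 14.3, 'joint_positions': [-0.554, 0.227, 0.72, 2.158, -0.206, 0.82, 1.023], 'qvel': [0.001, 0.0, -0.0, -0.001, -0.0, 0.002, 0.002], 'joint_efforts': [0.396, -33.209, 5.491, -27.51, 0.235, -0.431, 0.008], 'tool_pos': [0.454, -0.09, 0.011], 'orientation': [3.139, 0.001, 2.298], 'contact_force': [-0.68, 1.518, 7.972], 'moment': [0.237, 0.18, 0.025], 'grip_width': 0.373}
travel [1.0, 1.0, -239.0] spin -0.88
travel [154.0, 313.0, -239.0] spin -0.88
travel [154.0, 313.0, -121.0] spin -0.88
```

Emit:
arm_command(
  steps=[
    {"travel": [0, 0, -50], "spin": 0, "fingers": 20},
    {"travel": [0, 0, -100], "spin": 0, "fingers": 20},
    {"travel": [0, 0, -150], "spin": 0, "fingers": 20},
    {"travel": [0, 0, -200], "spin": 0, "fingers": 20},
    {"travel": [0, 0, -239], "spin": 0, "fingers": 20},
    {"travel": [154, 313, -239], "spin": -0.88, "fingers": 20},
    {"travel": [154, 313, -239], "spin": -0.88, "fingers": 20},
    {"travel": [154, 313, -239], "spin": -0.88, "fingers": 20},
    {"travel": [154, 313, -239], "spin": -0.88, "fingers": 20},
    {"travel": [154, 313, -239], "spin": -0.88, "fingers": 20},
    {"travel": [154, 313, -239], "spin": -0.88, "fingers": 20},
    {"travel": [154, 313, -239], "spin": -0.88, "fingers": 20},
  ],
)

```text
t: 15.5
tool_pos: [0.585, 0.2351, 0.2489]
orientation: [3.141, 0.0, -3.1]
contact_force: [1.2, -0.6, 0.2]
grip_width: 0.368
```

Emit:
arm_command(
  steps=[
    {"travel": [0, 0, 0], "spin": 0, "fingers": 20},
    {"travel": [0, 0, 0], "spin": 0, "fingers": 20},
  ],
)

```text
t: 15.7
tool_pos: [0.5844, 0.2341, 0.248]
orientation: [-3.14, -0.001, -3.104]
contact_force: [-0.8, -0.6, -0.1]
grip_width: 0.368
```

```bash
python3 - <<'E'
from h import *
o=st();d=shot('wrist','w10');shot('scene','s10')
go(((.585,.233,.25),3.18),((.585,.233,.132),3.18))
cv2.imwrite('pics/s10c.png',cv2.resize(ld('s10')['img'][90:320,230:430],None,fx=2.6,fy=2.6))
E
```

```text
{'t': 15.7, 'joint_positions': [-0.882, 0.304, 0.547, 1.502, -0.158, 1.381, 1.284], 'qvel': [0.024, -0.04, 0.039, 0.027, 0.014, -0.0, 0.003], 'joint_efforts': [-2.833, -54.105, 4.616, -41.26, -0.527, -0.032, -0.065], 'tool_pos': [0.584, 0.234, 0.248], 'orientation': [-3.14, -0.001, -3.104], 'contact_force': [-0.829, -0.595, -0.06], 'moment': [-0.074, -0.026, -0.023], 'grip_width': 0.368}
travel [-0.0, 1.0, -1.0] spin -0.0
travel [-0.0, 1.0, 117.0] spin -0.0
```

View pics/w10.png

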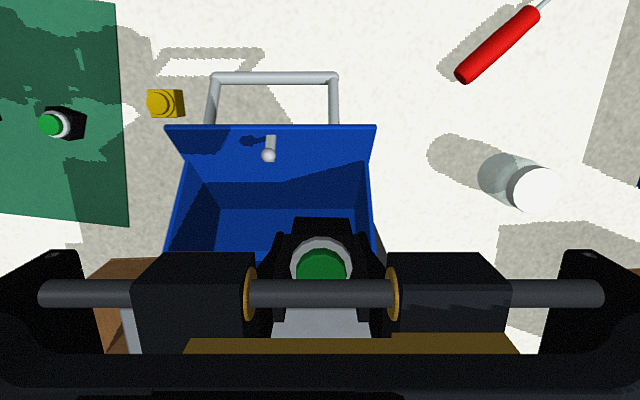

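View pics/s10c.png

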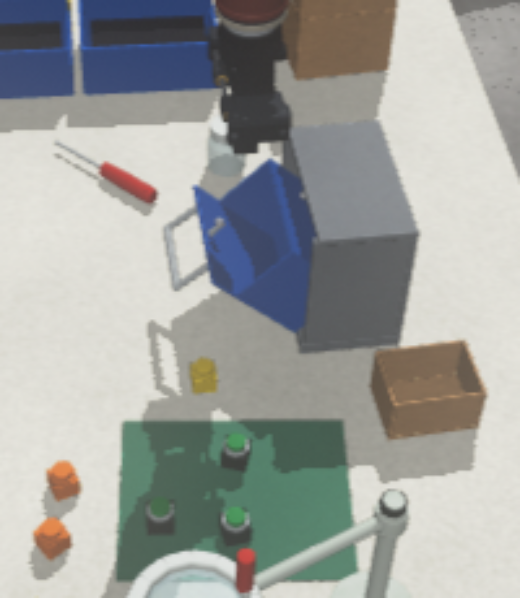

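```bash
python3 - <<'E'
from h import *
d=ld('w10')
for z in (.13,.137): print(onz(d,165,126,z),onz(d,376,125,z))
for z in (.09,.1): print(onz(d,212,73,z),onz(d,338,73,z))
E
```

```text
[0.5307412  0.09436779 0.13      ] [0.52284183 0.27868395 0.13      ]
[0.52999865 0.09775678 0.137     ] [0.52229671 0.27746631 0.137     ]
[0.48357479 0.12524729 0.09      ] [0.4790279  0.24511478 0.09      ]
[0.48412017 0.12851892 0.1       ] [0.47971533 0.24464146 0.1       ]
```

Emit:
arm_command(
  steps=[
    {"travel": [0, -3, 40], "spin": 0, "fingers": 20},
    {"travel": [0, -3, 80], "spin": 0, "fingers": 20},
    {"travel": [0, -3, 105], "spin": 0, "fingers": 20},
    {"travel": [0, -3, 117], "spin": 0, "fingers": 20},
    {"travel": [0, -3, 117], "spin": 0, "fingers": 20},
    {"travel": [0, -3, 117], "spin": 0, "fingers": 42},
    {"travel": [0, -3, 117], "spin": 0, "fingers": 42},
    {"travel": [0, -3, 117], "spin": 0, "fingers": 42},
    {"travel": [0, -3, 60], "spin": 0, "fingers": 42},
    {"travel": [0, -3, 10], "spin": 0, "fingers": 42},
    {"travel": [0, -3, 0], "spin": 0, "fingers": 42},
  ],
)

```text
t: 16.9
tool_pos: [0.5868, 0.2303, 0.255]
orientation: [3.138, 0.007, -3.106]
contact_force: [-0.3, -0.1, -0.4]
grip_width: 0.48
```

```bash
python3 - <<'E'
from h import *
o=st();d=shot('wrist','w11');shot('scene','s11');greens(shot('top','t11'),roi=(345,160,430,260),lo=(50,140,60))
go(((.4447,-.1665,.25),3.10),((.4447,-.1665,.15),3.10))
cv2.imwrite('pics/s11c.png',cv2.resize(ld('s11')['img'][90:320,230:430],None,fx=2.6,fy=2.6))
E
```

```text
{'t': 16.9, 'joint_positions': [-0.88, 0.296, 0.552, 1.498, -0.157, 1.384, 1.288], 'qvel': [-0.011, -0.05, 0.014, -0.19, 0.035, 0.27, -0.028], 'joint_efforts': [-0.986, -54.742, 6.051, -39.122, 0.006, 0.526, -0.095], 'tool_pos': [0.587, 0.23, 0.255], 'orientation': [3.138, 0.007, -3.106], 'contact_force': [-0.313, -0.14, -0.404], 'moment': [0.032, -0.016, 0.022], 'grip_width': 0.48}
[372.6 203.6] 30 [ 0.5429 -0.0823  0.042 ]
[408.5 207.5] 32 [ 0.5311 -0.1883  0.042 ]
[402.2 236.5] 28 [ 0.4449 -0.1662  0.042 ]
travel [155.0, -391.0, -1.0] spin 0.08
travel [155.0, -392.0, 99.0] spin 0.08
```

View pics/w11.png

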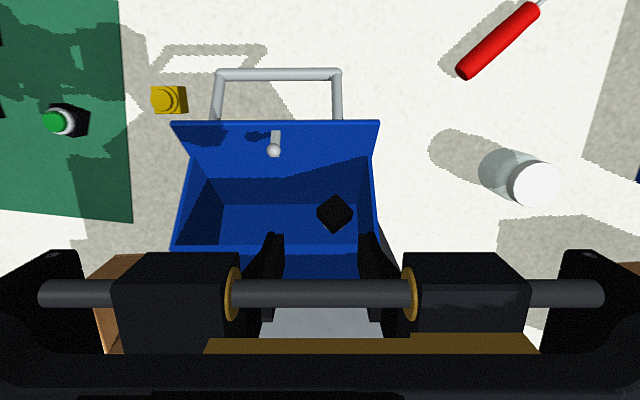

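View pics/s11c.png

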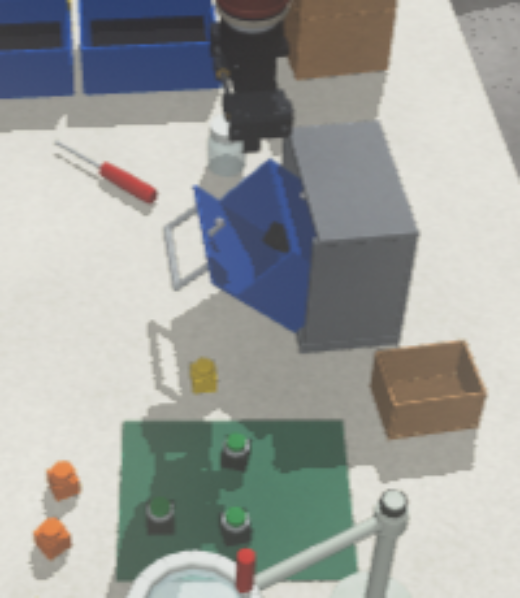

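The first unit lies in the bin (wrist picture, 335,214), and the other three have not moved. Next is C.

Emit:
arm_command(
  steps=[
    {"travel": [155, -391, 0], "spin": 0.08, "fingers": 52},
    {"travel": [155, -391, 0], "spin": 0.08, "fingers": 52},
    {"travel": [155, -391, 0], "spin": 0.08, "fingers": 52},
    {"travel": [155, -391, 0], "spin": 0.08, "fingers": 52},
    {"travel": [155, -391, 0], "spin": 0.08, "fingers": 52},
    {"travel": [155, -391, 0], "spin": 0.08, "fingers": 52},
    {"travel": [155, -391, 0], "spin": 0.08, "fingers": 52},
    {"travel": [155, -391, 0], "spin": 0.08, "fingers": 52},
    {"travel": [155, -391, 50], "spin": 0.08, "fingers": 52},
    {"travel": [155, -391, 99], "spin": 0.08, "fingers": 52},
    {"travel": [155, -391, 99], "spin": 0.08, "fingers": 52},
    {"travel": [155, -391, 99], "spin": 0.08, "fingers": 52},
  ],
)

```text
t: 18.25
tool_pos: [0.4432, -0.166, 0.1493]
orientation: [-3.141, -0.003, 3.098]
contact_force: [1.2, 0.1, 1.3]
grip_width: 0.594
```

```bash
python3 - <<'E'
from h import *
o=st();d=shot('wrist','w12');greens(d,amin=80)
go(((.4447,-.1665,.01),3.10))
E
```

```text
{'t': 18.25, 'joint_positions': [-0.61, 0.0, 0.891, 2.008, 0.002, 1.136, 1.807], 'qvel': [-0.008, -0.031, -0.009, -0.06, 0.009, 0.013, -0.007], 'joint_efforts': [0.563, -19.83, 0.579, -34.689, -0.114, -0.213, 0.238], 'tool_pos': [0.443, -0.166, 0.149], 'orientation': [-3.141, -0.003, 3.098], 'contact_force': [1.239, 0.074, 1.25], 'moment': [0.045, -0.049, 0.02], 'grip_width': 0.594}
[320.8 195.9] 517 [ 0.4448 -0.1672  0.042 ]
[302.7 275.1] 145 [ 0.525  -0.1884  0.042 ]
travel [-0.0, -0.0, 141.0] spin -0.0
```

View pics/w12.png

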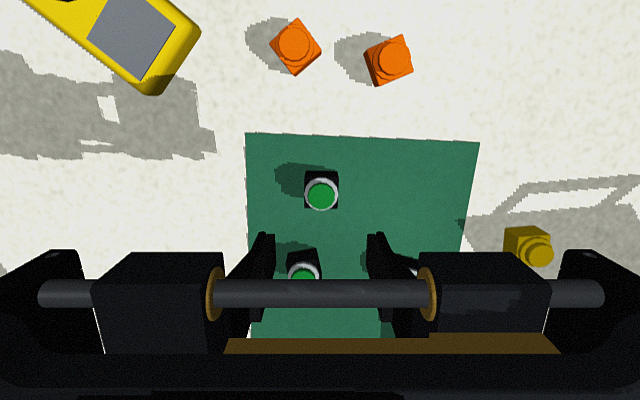

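Emit:
arm_command(
  steps=[
    {"travel": [0, 0, 50], "spin": 0, "fingers": 52},
    {"travel": [0, 0, 95], "spin": 0, "fingers": 52},
    {"travel": [0, 0, 125], "spin": 0, "fingers": 52},
    {"travel": [0, 0, 140], "spin": 0, "fingers": 52},
    {"travel": [0, 0, 140], "spin": 0, "fingers": 52},
    {"travel": [0, 0, 140], "spin": 0, "fingers": 20},
    {"travel": [0, 0, 140], "spin": 0, "fingers": 20},
    {"travel": [0, 0, 140], "spin": 0, "fingers": 20},
    {"travel": [0, 0, 140], "spin": 0, "fingers": 20},
    {"travel": [0, 0, 140], "spin": 0, "fingers": 20},
    {"travel": [0, 0, 60], "spin": 0, "fingers": 20},
    {"travel": [0, 0, 0], "spin": 0, "fingers": 20},
  ],
)

```text
t: 19.5
tool_pos: [0.4426, -0.1669, 0.1101]
orientation: [-3.139, -0.004, 3.097]
contact_force: [2.2, 1.3, 0.6]
grip_width: 0.368
```

```bash
python3 - <<'E'
from h import *
o=st()
go(((.4447,-.1665,.25),3.18),((.585,.203,.25),3.18))
E
```

```text
{'t': 19.5, 'joint_positions': [-0.642, 0.075, 0.957, 2.054, -0.067, 1.049, 1.873], 'qvel': [-0.661, -1.116, 0.329, -0.504, 1.089, 1.085, -0.954], 'joint_efforts': [9.024, -12.669, 3.958, -29.617, -1.768, -2.013, 2.173], 'tool_pos': [0.443, -0.167, 0.11], 'orientation': [-3.139, -0.004, 3.097], 'contact_force': [2.16, 1.346, 0.564], 'moment': [0.118, -0.138, -0.008], 'grip_width': 0.368}
travel [-2.0, 0.0, -140.0] spin -0.08
travel [-125.0, 376.0, -141.0] spin -0.08
```

Emit:
arm_command(
  steps=[
    {"travel": [0, 0, -60], "spin": 0, "fingers": 20},
    {"travel": [0, 0, -105], "spin": 0, "fingers": 20},
    {"travel": [-125, 376, -105], "spin": -0.08, "fingers": 20},
    {"travel": [-125, 376, -105], "spin": -0.08, "fingers": 20},
    {"travel": [-125, 376, -105], "spin": -0.08, "fingers": 20},
    {"travel": [-125, 376, -105], "spin": -0.08, "fingers": 20},
    {"travel": [-125, 376, -105], "spin": -0.08, "fingers": 20},
    {"travel": [-125, 376, -105], "spin": -0.08, "fingers": 20},
    {"travel": [-125, 376, -105], "spin": -0.08, "fingers": 20},
    {"travel": [-125, 376, -105], "spin": -0.08, "fingers": 20},
    {"travel": [-125, 376, -105], "spin": -0.08, "fingers": 20},
    {"travel": [-125, 376, -105], "spin": -0.08, "fingers": 20},
  ],
)

```text
t: 20.7
tool_pos: [0.5852, 0.2049, 0.2142]
orientation: [-3.14, -0.001, -3.103]
contact_force: [0.0, -0.4, -0.8]
grip_width: 0.37
```

```bash
python3 - <<'E'
from h import *
d=shot('wrist','w13');o=st()
go(((.585,.200,.132),3.18))
E
```

```text
{'t': 20.75, 'joint_positions': [-0.947, 0.318, 0.681, 1.582, -0.204, 1.314, 1.368], 'qvel': [0.014, -0.025, 0.019, 0.016, 0.001, -0.002, 0.0], 'joint_efforts': [-2.208, -51.482, 6.959, -40.122, -0.284, 0.039, -0.031], 'tool_pos': [0.585, 0.203, 0.215], 'orientation': [-3.141, -0.0, -3.106], 'contact_force': [0.612, -0.663, -0.607], 'moment': [-0.022, 0.059, 0.022], 'grip_width': 0.368}
travel [0.0, -3.0, 83.0] spin -0.0
```

View pics/w13.png

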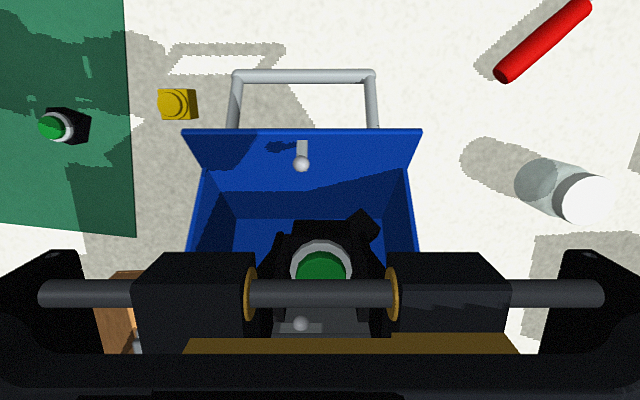

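Emit:
arm_command(
  steps=[
    {"travel": [0, -48, 0], "spin": 0, "fingers": 20},
    {"travel": [0, -48, 30], "spin": 0, "fingers": 20},
    {"travel": [0, -48, 60], "spin": 0, "fingers": 20},
    {"travel": [0, -48, 83], "spin": 0, "fingers": 20},
    {"travel": [0, -48, 83], "spin": 0, "fingers": 20},
    {"travel": [0, -48, 83], "spin": 0, "fingers": 42},
    {"travel": [0, -48, 83], "spin": 0, "fingers": 42},
    {"travel": [0, -48, 83], "spin": 0, "fingers": 42},
    {"travel": [0, -48, 40], "spin": 0, "fingers": 42},
    {"travel": [0, -48, 0], "spin": 0, "fingers": 42},
    {"travel": [0, -48, -35], "spin": 0, "fingers": 42},
    {"travel": [0, -48, -35], "spin": 0, "fingers": 42},
  ],
)

```text
t: 21.95
tool_pos: [0.5897, 0.156, 0.2558]
orientation: [3.138, 0.008, -3.106]
contact_force: [1.0, 0.9, -0.8]
grip_width: 0.481
```

```bash
python3 - <<'E'
from h import *
d=shot('wrist','w14');greens(shot('top','t14'),roi=(345,160,430,260),lo=(50,140,60));o=st()
go(((.5434,-.0825,.25),2.74),((.5434,-.0825,.15),2.74))
E
```

```text
[372.6 203.6] 30 [ 0.5429 -0.0823  0.042 ]
[408.4 207.5] 30 [ 0.5311 -0.188   0.042 ]
{'t': 22.05, 'joint_positions': [-0.908, 0.27, 0.711, 1.562, -0.179, 1.373, 1.426], 'qvel': [0.004, 0.024, -0.012, 0.042, -0.003, -0.006, -0.0], 'joint_efforts': [0.223, -51.592, 8.334, -41.937, 0.115, 0.187, -0.03], 'tool_pos': [0.588, 0.156, 0.251], 'orientation': [3.14, 0.002, -3.105], 'contact_force': [0.023, 0.596, 0.045], 'moment': [0.038, 0.016, 0.021], 'grip_width': 0.481}
travel [53.0, -237.0, 1.0] spin 0.44
travel [53.0, -237.0, 101.0] spin 0.44
```

View pics/w14.png

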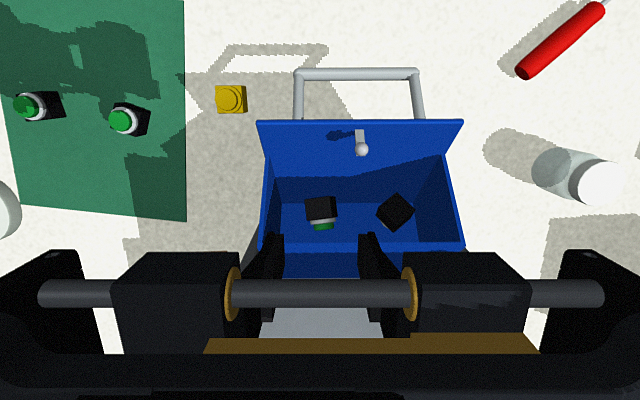

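Two units are in the bin, at (320,212) and (396,212). Now B.

Emit:
arm_command(
  steps=[
    {"travel": [53, -237, 0], "spin": 0.44, "fingers": 52},
    {"travel": [53, -237, 0], "spin": 0.44, "fingers": 52},
    {"travel": [53, -237, 0], "spin": 0.44, "fingers": 52},
    {"travel": [53, -237, 0], "spin": 0.44, "fingers": 52},
    {"travel": [53, -237, 0], "spin": 0.44, "fingers": 52},
    {"travel": [53, -237, 50], "spin": 0.44, "fingers": 52},
    {"travel": [53, -237, 100], "spin": 0.44, "fingers": 52},
    {"travel": [53, -237, 100], "spin": 0.44, "fingers": 52},
    {"travel": [53, -237, 100], "spin": 0.44, "fingers": 52},
  ],
)

```text
t: 22.95
tool_pos: [0.5421, -0.0831, 0.1497]
orientation: [-3.14, -0.002, 2.738]
contact_force: [0.3, 0.3, 0.5]
grip_width: 0.599
```

```bash
python3 - <<'E'
from h import *
d=shot('wrist','w15');greens(d,amin=80);o=st()
go(((.5436,-.0825,.01),2.74))
E
```

```text
[353.4  68.5] 87 [ 0.4558 -0.0192  0.042 ]
[323.6 194.6] 522 [ 0.5436 -0.0823  0.042 ]
[213.1 226.3] 461 [ 0.5317 -0.1889  0.042 ]
{'t': 23.0, 'joint_positions': [-0.698, 0.238, 0.888, 1.839, -0.2, 1.158, 1.424], 'qvel': [-0.005, -0.02, 0.006, -0.024, -0.001, -0.005, 0.005], 'joint_efforts': [0.102, -36.22, 7.173, -35.067, -0.017, 0.114, 0.029], 'tool_pos': [0.543, -0.083, 0.151], 'orientation': [-3.141, 0.001, 2.738], 'contact_force': [0.636, -0.053, 0.843], 'moment': [-0.033, -0.019, -0.009], 'grip_width': 0.593}
travel [0.0, 1.0, 141.0] spin -0.0
```

View pics/w15.png

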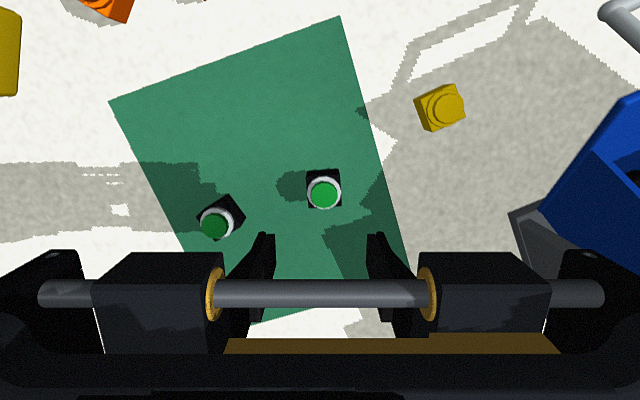

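Emit:
arm_command(
  steps=[
    {"travel": [0, 0, 50], "spin": 0, "fingers": 52},
    {"travel": [0, 0, 95], "spin": 0, "fingers": 52},
    {"travel": [0, 0, 125], "spin": 0, "fingers": 52},
    {"travel": [0, 0, 140], "spin": 0, "fingers": 52},
    {"travel": [0, 0, 140], "spin": 0, "fingers": 52},
    {"travel": [0, 0, 140], "spin": 0, "fingers": 20},
    {"travel": [0, 0, 140], "spin": 0, "fingers": 20},
    {"travel": [0, 0, 140], "spin": 0, "fingers": 20},
    {"travel": [0, 0, 140], "spin": 0, "fingers": 20},
    {"travel": [0, 0, 140], "spin": 0, "fingers": 20},
    {"travel": [0, 0, 60], "spin": 0, "fingers": 20},
    {"travel": [0, 0, 0], "spin": 0, "fingers": 20},
  ],
)

```text
t: 24.2
tool_pos: [0.5415, -0.0832, 0.1103]
orientation: [-3.139, -0.002, 2.737]
contact_force: [1.5, 0.8, -0.3]
grip_width: 0.368
```

```bash
python3 - <<'E'
from h import *
o=st()
go(((.5436,-.0825,.25),3.18),((.585,.212,.25),3.18))
E
```

```text
{'t': 24.2, 'joint_positions': [-0.679, 0.293, 0.88, 1.884, -0.253, 1.084, 1.467], 'qvel': [-0.473, -0.74, 0.418, -0.465, 0.672, 0.927, -0.518], 'joint_efforts': [6.238, -33.546, 8.748, -29.717, -1.096, -1.59, 1.148], 'tool_pos': [0.542, -0.083, 0.11], 'orientation': [-3.139, -0.002, 2.737], 'contact_force': [1.542, 0.83, -0.257], 'moment': [0.033, -0.09, 0.026], 'grip_width': 0.368}
travel [-1.0, 1.0, -140.0] spin -0.44
travel [76.0, 288.0, -140.0] spin -0.44
```

Emit:
arm_command(
  steps=[
    {"travel": [0, 0, -70], "spin": 0, "fingers": 20},
    {"travel": [0, 0, -130], "spin": 0, "fingers": 20},
    {"travel": [0, 0, -130], "spin": 0, "fingers": 20},
    {"travel": [65, 274, -130], "spin": -0.44, "fingers": 20},
    {"travel": [65, 274, -130], "spin": -0.44, "fingers": 20},
    {"travel": [65, 274, -130], "spin": -0.44, "fingers": 20},
    {"travel": [65, 274, -130], "spin": -0.44, "fingers": 20},
    {"travel": [65, 274, -130], "spin": -0.44, "fingers": 20},
    {"travel": [65, 274, -130], "spin": -0.44, "fingers": 20},
    {"travel": [65, 274, -130], "spin": -0.44, "fingers": 20},
    {"travel": [65, 274, -130], "spin": -0.44, "fingers": 20},
  ],
)

```text
t: 25.3
tool_pos: [0.5904, 0.1948, 0.2395]
orientation: [-3.141, -0.0, -3.104]
contact_force: [0.5, -1.0, -0.8]
grip_width: 0.369
```

```bash
python3 - <<'E'
from h import *
d=shot('wrist','w16');o=st()
go(((.588,.195,.140),3.18))
E
```

```text
{'t': 25.35, 'joint_positions': [-0.96, 0.315, 0.727, 1.543, -0.211, 1.364, 1.391], 'qvel': [0.015, -0.012, 0.013, 0.007, -0.0, -0.001, 0.0], 'joint_efforts': [-2.122, -50.813, 7.44, -40.194, -0.232, 0.063, -0.03], 'tool_pos': [0.591, 0.193, 0.24], 'orientation': [-3.141, 0.0, -3.106], 'contact_force': [0.339, -0.735, -0.143], 'moment': [-0.01, -0.058, -0.008], 'grip_width': 0.368}
travel [3.0, 2.0, 100.0] spin -0.0
```

View pics/w16.png

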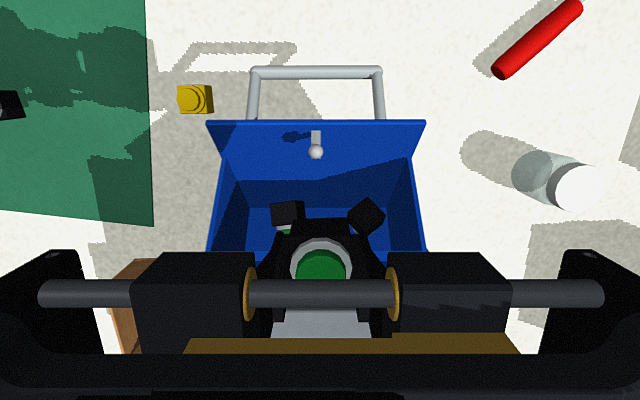

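Emit:
arm_command(
  steps=[
    {"travel": [0, 2, 40], "spin": 0, "fingers": 20},
    {"travel": [0, 2, 70], "spin": 0, "fingers": 20},
    {"travel": [0, 2, 97], "spin": 0, "fingers": 20},
    {"travel": [0, 2, 97], "spin": 0, "fingers": 20},
    {"travel": [0, 2, 97], "spin": 0, "fingers": 42},
    {"travel": [0, 2, 97], "spin": 0, "fingers": 42},
    {"travel": [0, 2, 97], "spin": 0, "fingers": 42},
    {"travel": [0, 2, 50], "spin": 0, "fingers": 42},
    {"travel": [0, 2, 0], "spin": 0, "fingers": 42},
    {"travel": [0, 2, -10], "spin": 0, "fingers": 42},
  ],
)

```text
t: 26.35
tool_pos: [0.5932, 0.1965, 0.2566]
orientation: [3.138, 0.008, -3.106]
contact_force: [0.8, -0.6, -0.7]
grip_width: 0.479
```

```bash
python3 - <<'E'
from h import *
d=shot('wrist','w17');greens(shot('top','t17'),roi=(345,160,430,260),lo=(50,140,60));o=st()
go(((.5314,-.1885,.25),3.28),((.5314,-.1885,.15),3.28))
E
```

```text
[408.5 207.4] 31 [ 0.5313 -0.1882  0.042 ]
{'t': 26.45, 'joint_positions': [-0.965, 0.31, 0.729, 1.523, -0.209, 1.383, 1.386], 'qvel': [0.003, 0.034, -0.018, 0.071, -0.009, -0.032, 0.004], 'joint_efforts': [-0.146, -53.902, 9.359, -41.807, 0.139, 0.573, -0.091], 'tool_pos': [0.592, 0.197, 0.253], 'orientation': [3.139, 0.005, -3.105], 'contact_force': [0.446, 0.615, 0.097], 'moment': [0.042, -0.019, -0.014], 'grip_width': 0.482}
travel [74.0, -383.0, 1.0] spin -0.1
travel [75.0, -383.0, 101.0] spin -0.1
```

View pics/w17.png

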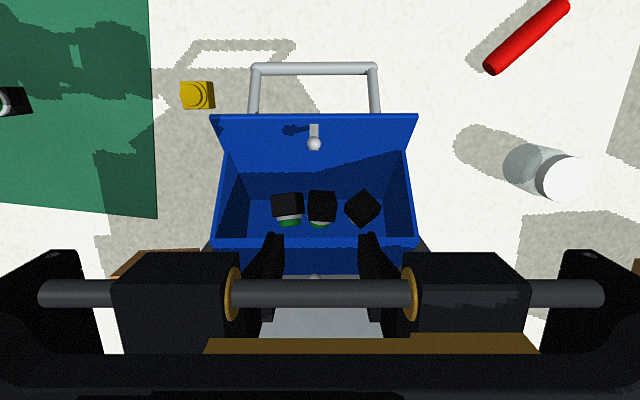

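Emit:
arm_command(
  steps=[
    {"travel": [74, -383, 0], "spin": -0.1, "fingers": 52},
    {"travel": [74, -383, 0], "spin": -0.1, "fingers": 52},
    {"travel": [74, -383, 0], "spin": -0.1, "fingers": 52},
    {"travel": [74, -383, 0], "spin": -0.1, "fingers": 52},
    {"travel": [74, -383, 0], "spin": -0.1, "fingers": 52},
    {"travel": [74, -383, 0], "spin": -0.1, "fingers": 52},
    {"travel": [74, -383, 0], "spin": -0.1, "fingers": 52},
    {"travel": [74, -383, 0], "spin": -0.1, "fingers": 52},
    {"travel": [74, -383, 30], "spin": -0.1, "fingers": 52},
    {"travel": [74, -383, 70], "spin": -0.1, "fingers": 52},
    {"travel": [74, -383, 100], "spin": -0.1, "fingers": 52},
    {"travel": [74, -383, 100], "spin": -0.1, "fingers": 52},
  ],
)

```text
t: 27.65
tool_pos: [0.5272, -0.1878, 0.145]
orientation: [3.14, -0.008, -3.006]
contact_force: [-0.9, 0.9, 1.0]
grip_width: 0.6
```

```bash
python3 - <<'E'
from h import *
d=shot('wrist','w18');greens(d,amin=80);o=st()
go(((.5315,-.1887,.01),3.28))
E
```

```text
[516.6 119.2] 81 [ 0.4395 -0.0377  0.042 ]
[319.6 200.7] 529 [ 0.5314 -0.1892  0.042 ]
{'t': 27.7, 'joint_positions': [-0.498, 0.284, 0.902, 1.812, -0.24, 1.166, 2.187], 'qvel': [-0.01, -0.037, 0.021, -0.064, 0.016, 0.021, -0.01], 'joint_efforts': [0.146, -38.555, 8.552, -34.43, -0.204, -0.357, 0.228], 'tool_pos': [0.529, -0.188, 0.148], 'orientation': [3.141, -0.005, -3.006], 'contact_force': [-0.211, 0.349, -0.29], 'moment': [0.042, -0.03, -0.004], 'grip_width': 0.598}
travel [-3.0, -1.0, 138.0] spin -0.0
```

View pics/w18.png

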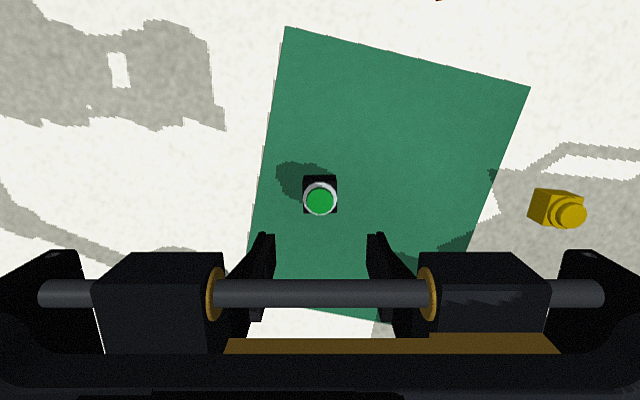

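Emit:
arm_command(
  steps=[
    {"travel": [-1, -1, 50], "spin": 0, "fingers": 52},
    {"travel": [-1, -1, 95], "spin": 0, "fingers": 52},
    {"travel": [-1, -1, 125], "spin": 0, "fingers": 52},
    {"travel": [-1, -1, 139], "spin": 0, "fingers": 52},
    {"travel": [-1, -1, 139], "spin": 0, "fingers": 52},
    {"travel": [-1, -1, 139], "spin": 0, "fingers": 20},
    {"travel": [-1, -1, 139], "spin": 0, "fingers": 20},
    {"travel": [-1, -1, 139], "spin": 0, "fingers": 20},
    {"travel": [-1, -1, 139], "spin": 0, "fingers": 20},
    {"travel": [-1, -1, 139], "spin": 0, "fingers": 20},
    {"travel": [-1, -1, 60], "spin": 0, "fingers": 20},
    {"travel": [-1, -1, 0], "spin": 0, "fingers": 20},
  ],
)

```text
t: 28.9
tool_pos: [0.5304, -0.1897, 0.1112]
orientation: [-3.142, -0.003, -3.006]
contact_force: [2.0, 0.3, 0.1]
grip_width: 0.366
```

```bash
python3 - <<'E'
from h import *
o=st()
go(((.5314,-.1885,.25),3.18),((.59,.153,.25),3.18),((.59,.175,.25),3.18))
E
```

```text
{'t': 28.9, 'joint_positions': [-0.476, 0.336, 0.889, 1.846, -0.29, 1.099, 2.227], 'qvel': [-0.446, -0.694, 0.43, -0.466, 0.627, 0.903, -0.473], 'joint_efforts': [5.836, -36.72, 9.979, -29.777, -0.977, -1.568, 1.034], 'tool_pos': [0.53, -0.19, 0.111], 'orientation': [-3.142, -0.003, -3.006], 'contact_force': [1.953, 0.264, 0.075], 'moment': [0.059, -0.168, 0.002], 'grip_width': 0.366}
travel [-1.0, 1.0, -139.0] spin 0.1
travel [-105.0, 331.0, -139.0] spin 0.1
travel [-108.0, 353.0, -139.0] spin 0.1
```

Emit:
arm_command(
  steps=[
    {"travel": [0, 0, -70], "spin": 0, "fingers": 20},
    {"travel": [0, 0, -130], "spin": 0, "fingers": 20},
    {"travel": [0, 0, -130], "spin": 0, "fingers": 20},
    {"travel": [-105, 331, -130], "spin": 0.1, "fingers": 20},
    {"travel": [-105, 331, -130], "spin": 0.1, "fingers": 20},
    {"travel": [-105, 331, -130], "spin": 0.1, "fingers": 20},
    {"travel": [-105, 331, -130], "spin": 0.1, "fingers": 20},
    {"travel": [-105, 331, -130], "spin": 0.1, "fingers": 20},
    {"travel": [-105, 331, -130], "spin": 0.1, "fingers": 20},
    {"travel": [-105, 331, -130], "spin": 0.1, "fingers": 20},
    {"travel": [-105, 331, -130], "spin": 0.1, "fingers": 20},
    {"travel": [-105, 331, -130], "spin": 0.1, "fingers": 20},
  ],
)

```text
t: 30.1
tool_pos: [0.5904, 0.1535, 0.2403]
orientation: [-3.141, -0.0, -3.103]
contact_force: [0.1, -0.3, -0.6]
grip_width: 0.364
```

```bash
python3 - <<'E'
from h import *
d=shot('wrist','w19');o=st()
go(((.588,.152,.142),3.18))
E
```

```text
{'t': 30.15, 'joint_positions': [-0.952, 0.296, 0.784, 1.573, -0.211, 1.36, 1.461], 'qvel': [0.02, -0.015, 0.023, 0.009, 0.0, -0.001, 0.001], 'joint_efforts': [-2.563, -47.414, 7.016, -40.312, -0.306, 0.06, -0.043], 'tool_pos': [0.591, 0.152, 0.241], 'orientation': [-3.141, 0.0, -3.106], 'contact_force': [0.209, -0.715, -0.271], 'moment': [-0.058, 0.019, 0.02], 'grip_width': 0.367}
travel [3.0, 1.0, 99.0] spin -0.0
```

View pics/w19.png

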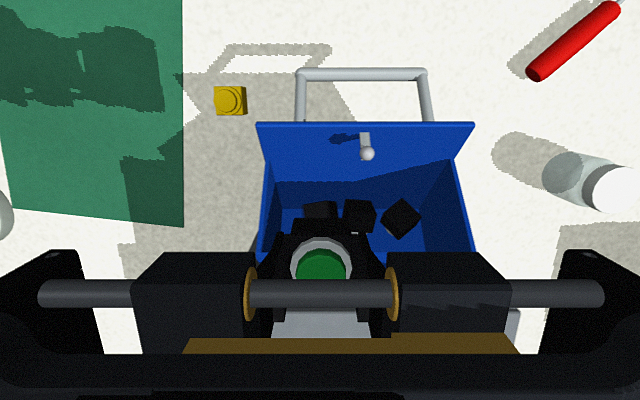

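Emit:
arm_command(
  steps=[
    {"travel": [0, 0, 40], "spin": 0, "fingers": 20},
    {"travel": [0, 0, 70], "spin": 0, "fingers": 20},
    {"travel": [0, 0, 97], "spin": 0, "fingers": 20},
    {"travel": [0, 0, 97], "spin": 0, "fingers": 20},
    {"travel": [0, 0, 97], "spin": 0, "fingers": 40},
    {"travel": [0, 0, 97], "spin": 0, "fingers": 40},
    {"travel": [0, 0, 97], "spin": 0, "fingers": 40},
    {"travel": [0, 0, 50], "spin": 0, "fingers": 40},
    {"travel": [0, 0, 0], "spin": 0, "fingers": 40},
    {"travel": [0, 0, -40], "spin": 0, "fingers": 40},
    {"travel": [0, 0, -40], "spin": 0, "fingers": 40},
  ],
)

```text
t: 31.25
tool_pos: [0.5934, 0.1524, 0.2878]
orientation: [3.138, 0.009, -3.106]
contact_force: [1.1, 0.2, 0.1]
grip_width: 0.46
```

```bash
python3 - <<'E'
from h import *
d=shot('wrist','w20');o=st();shot('scene','s20');shot('top','t20')
E
```

```text
{'t': 31.3, 'joint_positions': [-0.958, 0.275, 0.794, 1.505, -0.198, 1.437, 1.449], 'qvel': [0.0, 0.035, -0.019, 0.077, -0.008, -0.029, 0.005], 'joint_efforts': [-0.049, -50.232, 9.016, -42.882, 0.123, 0.513, -0.081], 'tool_pos': [0.592, 0.152, 0.285], 'orientation': [3.139, 0.006, -3.106], 'contact_force': [0.555, -0.55, -1.141], 'moment': [-0.031, -0.0, -0.041], 'grip_width': 0.463}
```

View pics/w20.png

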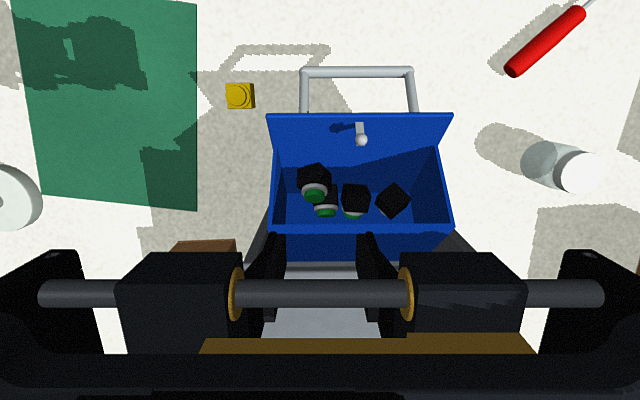

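View pics/s20.png

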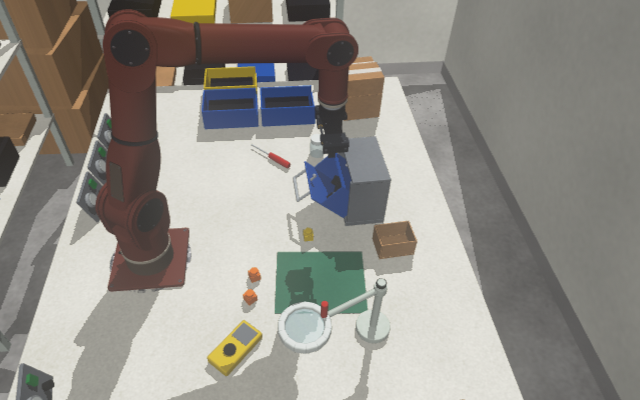

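```bash
python3 - <<'E'
from h import *
d=ld('w20')
for z in (.09,.097,.105): print(onz(d,303,71,z),onz(d,412,71,z))
print(onz(d,268,114,.137),onz(d,452,114,.137))
go(((.486,.191,.30),1.606),((.486,.191,.084),1.606))
E
```

```text
[0.48669565 0.12927584 0.09      ] [0.48252654 0.2453476  0.09      ]
[0.48711797 0.12963216 0.097     ] [0.48303015 0.24344097 0.097     ]
[0.48760063 0.13003938 0.105     ] [0.4836057  0.24126195 0.105     ]
[0.52930291 0.09869692 0.137     ] [0.52300969 0.27602439 0.137     ]
travel [103.0, 42.0, -19.0] spin 1.57
travel [103.0, 42.0, 197.0] spin 1.57
```

Emit:
arm_command(
  steps=[
    {"travel": [103, 40, -19], "spin": 1.57, "fingers": 34},
    {"travel": [103, 40, -19], "spin": 1.57, "fingers": 34},
    {"travel": [103, 40, -19], "spin": 1.57, "fingers": 34},
    {"travel": [103, 40, -19], "spin": 1.57, "fingers": 34},
    {"travel": [103, 40, -19], "spin": 1.57, "fingers": 34},
    {"travel": [103, 40, -19], "spin": 1.57, "fingers": 34},
    {"travel": [103, 40, -19], "spin": 1.57, "fingers": 34},
    {"travel": [103, 40, -19], "spin": 1.57, "fingers": 34},
    {"travel": [103, 40, -19], "spin": 1.57, "fingers": 34},
    {"travel": [103, 40, -19], "spin": 1.57, "fingers": 34},
    {"travel": [103, 40, -19], "spin": 1.57, "fingers": 34},
    {"travel": [103, 40, -19], "spin": 1.57, "fingers": 34},
  ],
)

```text
t: 32.6
tool_pos: [0.4856, 0.1886, 0.2985]
orientation: [-3.14, 0.001, 1.606]
contact_force: [-0.5, -0.4, -0.4]
grip_width: 0.388
```

```bash
python3 - <<'E'
from h import *
o=st();d=shot('wrist','w21')
go(((.486,.189,.16),1.606),((.486,.189,.086),1.606))
E
```

```text
{'t': 32.6, 'joint_positions': [-1.235, 0.018, 0.802, 1.686, -0.012, 1.445, -0.396], 'qvel': [0.001, -0.002, -0.002, -0.005, 0.002, 0.002, 0.159], 'joint_efforts': [0.006, -28.299, 0.61, -41.284, -0.065, 0.001, -2.532], 'tool_pos': [0.486, 0.189, 0.298], 'orientation': [-3.14, 0.001, 1.606], 'contact_force': [-0.489, -0.382, -0.422], 'moment': [-0.135, 0.033, 0.015], 'grip_width': 0.388}
travel [1.0, 1.0, 139.0] spin 0.0
travel [1.0, 1.0, 213.0] spin 0.0
```

View pics/w21.png

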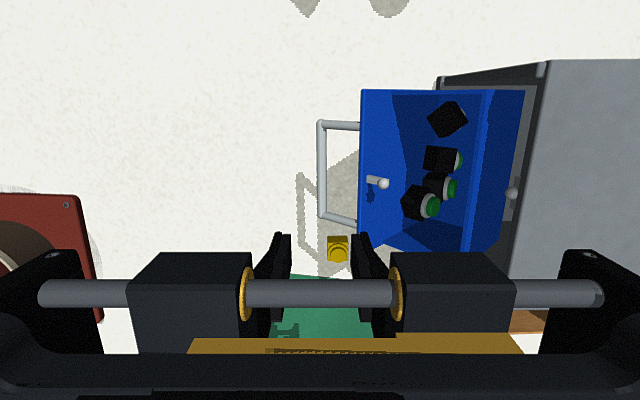

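Emit:
arm_command(
  steps=[
    {"travel": [0, 0, 50], "spin": 0, "fingers": 34},
    {"travel": [0, 0, 100], "spin": 0, "fingers": 34},
    {"travel": [0, 0, 150], "spin": 0, "fingers": 34},
    {"travel": [0, 0, 185], "spin": 0, "fingers": 34},
    {"travel": [0, 0, 212], "spin": 0, "fingers": 34},
    {"travel": [0, 0, 212], "spin": 0, "fingers": 34},
    {"travel": [0, 0, 212], "spin": 0, "fingers": 5},
    {"travel": [0, 0, 212], "spin": 0, "fingers": 5},
    {"travel": [0, 0, 212], "spin": 0, "fingers": 5},
    {"travel": [0, 0, 212], "spin": 0, "fingers": 5},
    {"travel": [0, 0, 212], "spin": 0, "fingers": 5},
  ],
  grip_force=20,
)

```text
t: 33.75
tool_pos: [0.4862, 0.1892, 0.0887]
orientation: [-3.141, -0.001, 1.608]
contact_force: [-4.8, -1.0, 7.9]
grip_width: 0.13
```

```bash
python3 - <<'E'
from h import *
from scipy.optimize import brentq
o=st();p0=o['tool_pos'];c=np.array([np.cos(.04),np.sin(.04)])
X=lambda t:-(.055*np.cos(t)+.160*np.sin(t));Z=lambda t:.160*np.cos(t)-.055*np.sin(t)
t0=brentq(lambda t:X(t)-(p0[0]-.638),0,1);print('theta',t0, 'grip off',p0[2]-.022-Z(t0))
go(*[(np.r_[p0[:2]+c*(X(t)-X(t0)),p0[2]+Z(t)-Z(t0)],o['orientation'][2]) for t in np.linspace(t0-.05,0,16)])
E
```

```text
{'t': 33.75, 'joint_positions': [-1.158, 0.236, 0.796, 1.965, -0.199, 1.018, -0.232], 'qvel': [0.001, 0.0, -0.001, 0.001, -0.0, 0.001, 0.001], 'joint_efforts': [0.56, -36.216, 6.906, -33.934, 0.129, -1.618, -0.021], 'tool_pos': [0.486, 0.189, 0.089], 'orientation': [-3.141, -0.001, 1.608], 'contact_force': [-4.789, -0.951, 7.88], 'moment': [-0.233, 1.087, 0.061], 'grip_width': 0.13}
theta 0.7828260562084338 grip off -0.007947269859421374
travel [0.0, 4.0, -7.0] spin 0.0
travel [0.0, 8.0, -15.0] spin 0.0
travel [0.0, 13.0, -22.0] spin 0.0
travel [0.0, 17.0, -28.0] spin 0.0
travel [0.0, 23.0, -35.0] spin 0.0
travel [0.0, 28.0, -41.0] spin 0.0
travel [0.0, 34.0, -47.0] spin 0.0
travel [0.0, 40.0, -52.0] spin 0.0
travel [0.0, 46.0, -58.0] spin 0.0
travel [0.0, 53.0, -63.0] spin 0.0
travel [0.0, 60.0, -67.0] spin 0.0
travel [0.0, 67.0, -72.0] spin 0.0
travel [0.0, 74.0, -76.0] spin 0.0
travel [0.0, 81.0, -79.0] spin 0.0
travel [0.0, 89.0, -83.0] spin 0.0
travel [0.0, 97.0, -85.0] spin 0.0
```

Emit:
arm_command(
  steps=[
    {"travel": [0, 4, -7], "spin": 0, "fingers": 5},
    {"travel": [0, 8, -15], "spin": 0, "fingers": 5},
    {"travel": [0, 13, -22], "spin": 0, "fingers": 5},
    {"travel": [0, 17, -28], "spin": 0, "fingers": 5},
    {"travel": [0, 23, -35], "spin": 0, "fingers": 5},
    {"travel": [0, 28, -41], "spin": 0, "fingers": 5},
    {"travel": [0, 34, -47], "spin": 0, "fingers": 5},
    {"travel": [0, 40, -52], "spin": 0, "fingers": 5},
    {"travel": [0, 46, -58], "spin": 0, "fingers": 5},
    {"travel": [0, 53, -63], "spin": 0, "fingers": 5},
    {"travel": [0, 60, -67], "spin": 0, "fingers": 5},
    {"travel": [0, 67, -72], "spin": 0, "fingers": 5},
  ],
)

```text
t: 34.95
tool_pos: [0.5529, 0.1919, 0.1624]
orientation: [-3.14, -0.002, 1.609]
contact_force: [-10.9, 0.1, 16.9]
grip_width: 0.129
```

```bash
python3 - <<'E'
from h import *
o=st();d=shot('scene','s22');cv2.imwrite('pics/s22c.png',cv2.resize(d['img'][90:250,250:430],None,fx=3.3,fy=3.3))
c=np.array([np.cos(.04),np.sin(.04)])
p0=np.array([.4862,.1892,.0887])
go(*[(p0+np.r_[c*dx,dz],1.607) for dx,dz in ((.074,.076),(.081,.079),(.089,.083),(.097,.085),(.101,.087))])
E
```

```text
{'t': 34.95, 'joint_positions': [-1.077, 0.305, 0.81, 1.738, -0.238, 1.201, -0.165], 'qvel': [0.111, 0.121, -0.002, -0.221, -0.072, 0.105, 0.084], 'joint_efforts': [0.955, -40.567, 9.667, -33.964, 0.793, -3.915, -0.201], 'tool_pos': [0.553, 0.192, 0.162], 'orientation': [-3.14, -0.002, 1.609], 'contact_force': [-10.876, 0.134, 16.875], 'moment': [-0.019, 2.578, 0.037], 'grip_width': 0.129}
travel [0.0, 5.0, -1.0] spin 0.0
travel [0.0, 12.0, -4.0] spin 0.0
travel [0.0, 20.0, -8.0] spin 0.0
travel [0.0, 28.0, -10.0] spin 0.0
travel [0.0, 32.0, -12.0] spin 0.0
```

View pics/s22c.png

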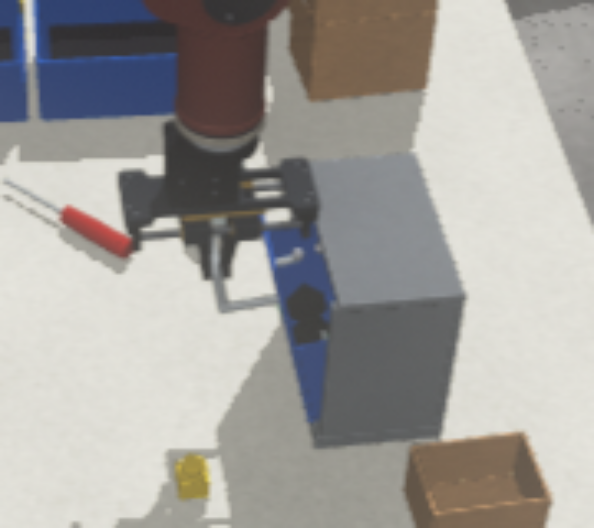

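Emit:
arm_command(
  steps=[
    {"travel": [0, 6, -6], "spin": 0, "fingers": 5},
    {"travel": [0, 12, -9], "spin": 0, "fingers": 5},
    {"travel": [0, 19, -12], "spin": 0, "fingers": 5},
  ],
)

```text
t: 35.3
tool_pos: [0.5672, 0.1923, 0.1703]
orientation: [-3.129, 0.0, 1.609]
contact_force: [-34.0, 0.1, 6.5]
grip_width: 0.126
```

```bash
python3 - <<'E'
from h import *
o=st();d=shot('scene','s23');cv2.imwrite('pics/s23c.png',cv2.resize(d['img'][90:250,250:430],None,fx=3.3,fy=3.3))
d=shot('wrist','w23')
E
```

```text
{'t': 35.3, 'joint_positions': [-1.045, 0.341, 0.806, 1.684, -0.261, 1.239, -0.141], 'qvel': [0.119, 0.139, -0.03, -0.164, -0.097, 0.177, 0.091], 'joint_efforts': [5.623, -50.305, 17.345, -50.968, 2.266, -12.712, -0.208], 'tool_pos': [0.567, 0.192, 0.17], 'orientation': [-3.129, 0.0, 1.609], 'contact_force': [-33.988, 0.1, 6.469], 'moment': [-0.137, 7.755, 0.015], 'grip_width': 0.126}
```

View pics/s23c.png

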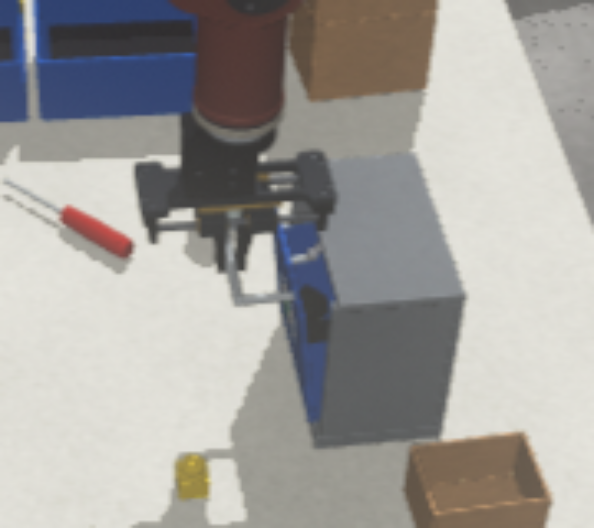

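View pics/w23.png

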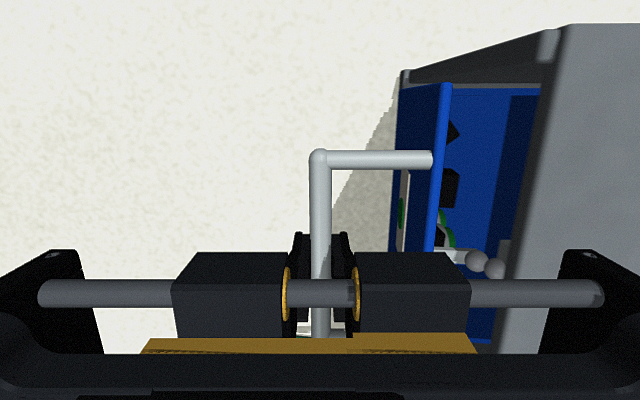

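Emit:
arm_command(
  steps=[
    {"travel": [0, 0, 0], "spin": 0, "fingers": 5},
    {"travel": [0, 0, 0], "spin": 0, "fingers": 5},
  ],
)

```text
t: 35.6
tool_pos: [0.5726, 0.1924, 0.1726]
orientation: [3.141, -0.001, 1.608]
contact_force: [-4.6, 2.0, 6.7]
grip_width: 0.13
```

Emit:
arm_command(
  steps=[
    {"travel": [0, 4, -2], "spin": 0, "fingers": 5},
    {"travel": [0, 8, -3], "spin": 0, "fingers": 5},
    {"travel": [0, 12, -4], "spin": 0, "fingers": 5},
    {"travel": [0, 12, -4], "spin": 0, "fingers": 5},
  ],
)

```text
t: 36.0
tool_pos: [0.5842, 0.1928, 0.1768]
orientation: [-3.141, -0.001, 1.608]
contact_force: [-8.0, 2.0, 11.8]
grip_width: 0.127
```

```bash
python3 - <<'E'
from h import *
o=st();d=shot('wrist','w24')
E
```

```text
{'t': 36.0, 'joint_positions': [-1.023, 0.365, 0.804, 1.646, -0.275, 1.249, -0.126], 'qvel': [-0.003, -0.006, -0.0, 0.007, 0.006, -0.009, -0.005], 'joint_efforts': [2.879, -46.148, 12.478, -36.344, 0.932, -2.909, 0.041], 'tool_pos': [0.584, 0.193, 0.177], 'orientation': [-3.141, -0.001, 1.608], 'contact_force': [-8.012, 1.981, 11.794], 'moment': [0.264, 2.035, 0.028], 'grip_width': 0.127}
```

View pics/w24.png

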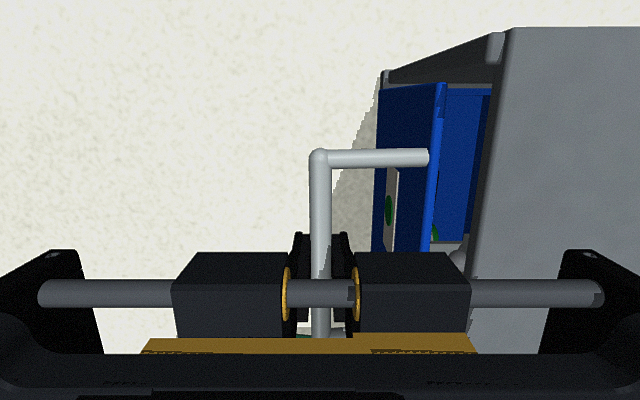

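Emit:
arm_command(
  steps=[
    {"travel": [0, 3, -2], "spin": 0, "fingers": 5},
    {"travel": [0, 3, -2], "spin": 0, "fingers": 5},
    {"travel": [0, 0, -2], "spin": 0, "fingers": 36},
    {"travel": [0, 0, -2], "spin": 0, "fingers": 36},
    {"travel": [0, 0, -2], "spin": 0, "fingers": 36},
    {"travel": [0, 0, -30], "spin": 0, "fingers": 36},
    {"travel": [0, 0, -80], "spin": 0, "fingers": 36},
    {"travel": [0, 0, -130], "spin": 0, "fingers": 36},
    {"travel": [0, 0, -150], "spin": 0, "fingers": 36},
    {"travel": [0, 0, -150], "spin": 0, "fingers": 36},
  ],
)

```text
t: 37.05
tool_pos: [0.5861, 0.192, 0.3294]
orientation: [3.136, -0.002, 1.607]
contact_force: [0.2, 0.5, -0.7]
grip_width: 0.413
```

```bash
python3 - <<'E'
from h import *
o=st();d=shot('wrist','w25');d=shot('scene','s25');cv2.imwrite('pics/s25c.png',cv2.resize(d['img'][120:350,230:440],None,fx=2.6,fy=2.6))
E
```

```text
{'t': 37.05, 'joint_positions': [-1.043, 0.286, 0.844, 1.414, -0.214, 1.529, -0.176], 'qvel': [0.001, 0.027, -0.016, 0.083, -0.003, -0.045, 0.003], 'joint_efforts': [-0.545, -48.993, 8.997, -42.135, -0.076, 0.74, -0.069], 'tool_pos': [0.586, 0.192, 0.329], 'orientation': [3.136, -0.002, 1.607], 'contact_force': [0.229, 0.507, -0.742], 'moment': [-0.126, 0.056, 0.01], 'grip_width': 0.413}
```

View pics/w25.png

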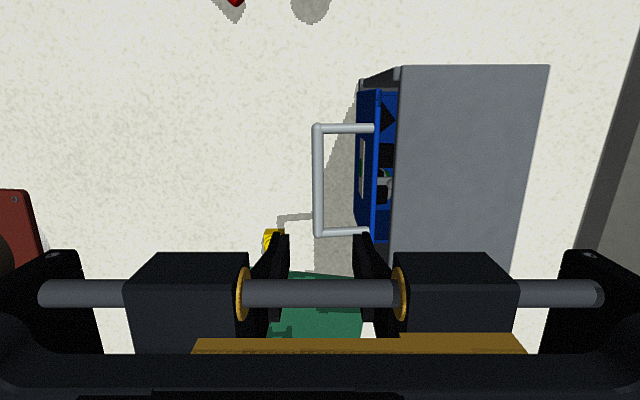

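View pics/s25c.png

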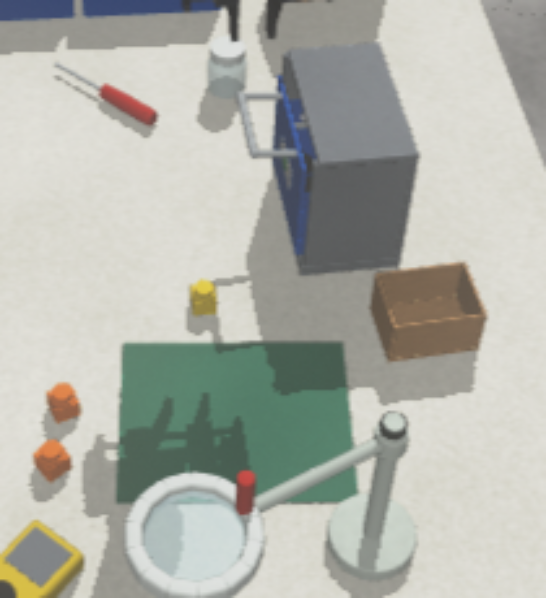

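```bash
python3 - <<'E'
from h import *
d=ld('w25');print(onz(d,317,125,.182),onz(d,318,235,.182))
a=ld('scene0');b=ld('s25')
for th in (0,.06,.12):
    X=-(.055*np.cos(th)+.160*np.sin(th));Z=.160*np.cos(th)-.055*np.sin(th)+.022
    print(th,proj(b,(.638+X,.136+.0,Z)))
cv2.imwrite('pics/cmp.png',cv2.resize(np.hstack([a['img'][140:230,310:400],b['img'][140:230,310:400]]),None,fx=4.4,fy=4.4,interpolation=cv2.INTER_CUBIC))
E
```

```text
[0.58117327 0.24784595 0.182     ] [0.58606079 0.13201845 0.182     ]
0 [326.88709831 178.48442833]
0.06 [323.96916191 179.44545772]
0.12 [321.1237936  180.52343012]
```

View pics/cmp.png

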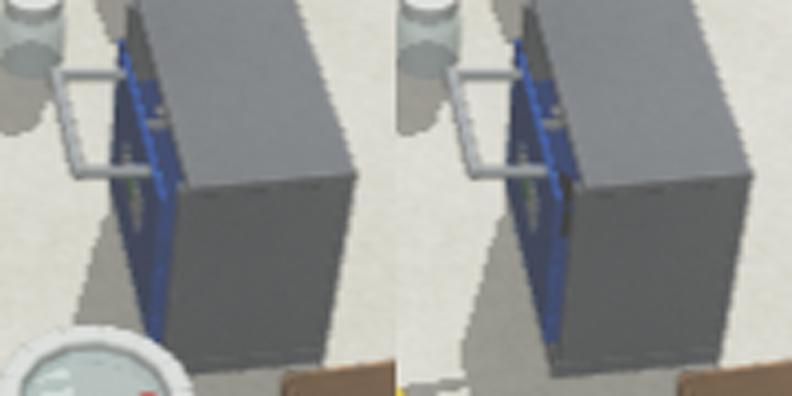

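```bash
python3 - <<'E'
from h import *
d=ld('w25');b=ld('s25')
cv2.imwrite('pics/z1.png',cv2.resize(d['img'][60:260,300:420],None,fx=4,fy=3,interpolation=cv2.INTER_CUBIC))
cv2.imwrite('pics/z2.png',cv2.resize(b['img'][145:225,320:380],None,fx=7,fy=7,interpolation=cv2.INTER_CUBIC))
E
```

```text
(no output)
```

View pics/z1.png

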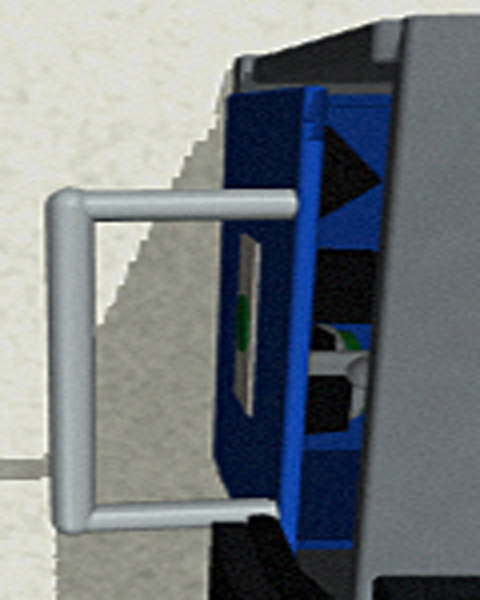

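View pics/z2.png

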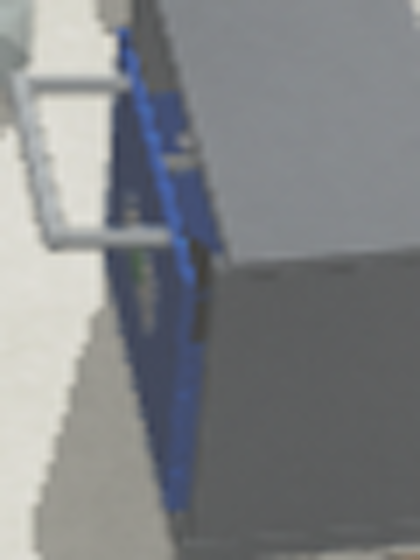

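```bash
python3 - <<'E'
from h import *
d=shot('top','t26');hsv=cv2.cvtColor(d['img'],cv2.COLOR_BGR2HSV)
m=cv2.inRange(hsv,(0,150,60),(8,255,255))|cv2.inRange(hsv,(172,150,60),(180,255,255));m[:,:430]=0
ys,xs=np.nonzero(m);print(len(xs),xs.mean(),ys.mean(),onz(d,xs.mean(),ys.mean(),.24))
cv2.imwrite('pics/t26c.png',cv2.resize(d['img'][120:270,420:540],None,fx=4,fy=4))
s=ld('s25');hsv=cv2.cvtColor(s['img'],cv2.COLOR_BGR2HSV);m=cv2.inRange(hsv,(0,150,60),(8,255,255))|cv2.inRange(hsv,(172,150,60),(180,255,255));m[:250]=0;m[:,:300]=0
ys,xs=np.nonzero(m);print(len(xs),xs.mean(),ys.mean(),onz(s,xs.mean(),ys.mean(),.236))
go(((.5,-.15,.36),1.5),((.517,-.380,.36),1.88))
E
```

```text
65 503.15384615384613 198.93846153846152 [ 0.51520839 -0.38281284  0.24      ]
26 324.0 303.5 [ 0.51458689 -0.36371555  0.236     ]
travel [-339.0, -97.0, -35.0] spin 0.11
travel [-569.0, -88.0, -35.0] spin -0.27
```

Emit:
arm_command(
  steps=[
    {"travel": [-340, -97, -35], "spin": -0.1, "fingers": 50},
    {"travel": [-340, -97, -35], "spin": -0.1, "fingers": 50},
    {"travel": [-340, -97, -35], "spin": -0.1, "fingers": 50},
    {"travel": [-340, -97, -35], "spin": -0.1, "fingers": 50},
    {"travel": [-340, -97, -35], "spin": -0.1, "fingers": 50},
    {"travel": [-340, -97, -35], "spin": -0.1, "fingers": 50},
    {"travel": [-340, -97, -35], "spin": -0.1, "fingers": 50},
    {"travel": [-572, -90, -35], "spin": -0.22, "fingers": 50},
    {"travel": [-572, -90, -35], "spin": -0.22, "fingers": 50},
    {"travel": [-572, -90, -35], "spin": -0.22, "fingers": 50},
    {"travel": [-572, -90, -35], "spin": -0.22, "fingers": 50},
    {"travel": [-572, -90, -35], "spin": -0.22, "fingers": 50},
  ],
)

```text
t: 38.4
tool_pos: [0.5155, -0.3817, 0.3585]
orientation: [-3.139, -0.002, 1.829]
contact_force: [1.4, 0.5, 1.9]
grip_width: 0.571
```

Emit:
arm_command(
  steps=[
    {"travel": [0, 0, 0], "spin": 0, "fingers": 50},
    {"travel": [0, 0, 0], "spin": 0, "fingers": 50},
  ],
)

```text
t: 38.6
tool_pos: [0.5133, -0.383, 0.3586]
orientation: [-3.138, -0.001, 1.822]
contact_force: [1.0, 0.7, 0.1]
grip_width: 0.575
```

```bash
python3 - <<'E'
from h import *
o=st();d=shot('wrist','w27')
go(((.5155,-.382,.30),1.83),((.5155,-.382,.23),1.83))
E
```

```text
{'t': 38.6, 'joint_positions': [-0.171, 0.441, 1.11, 1.29, -0.391, 1.641, 1.121], 'qvel': [-0.09, -0.034, -0.016, 0.003, -0.002, 0.003, -0.01], 'joint_efforts': [4.393, -51.447, 17.169, -37.838, 0.27, -0.019, 0.213], 'tool_pos': [0.513, -0.383, 0.359], 'orientation': [-3.138, -0.001, 1.822], 'contact_force': [1.029, 0.712, 0.056], 'moment': [-0.045, 0.033, 0.037], 'grip_width': 0.575}
travel [-1.0, 0.0, 59.0] spin -0.0
travel [-2.0, 1.0, 129.0] spin -0.0
```

View pics/w27.png

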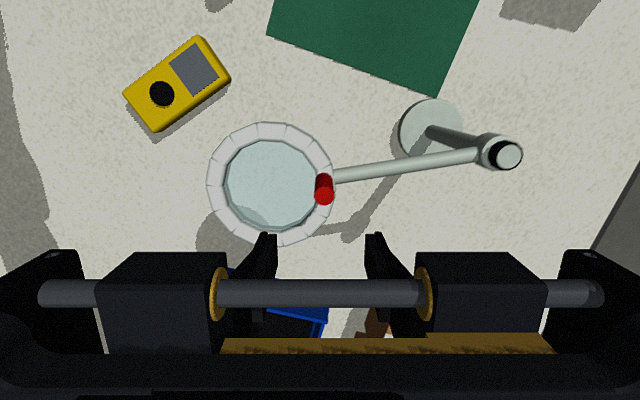

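```bash
python3 - <<'E'
from h import *
d=ld('w27');p=onz(d,324,196,.258);q=onz(d,502,155,.235);l=onz(d,270,183,.215);print(p,q,l)
go((np.r_[p[:2],.232],1.83))
E
```

```text
[ 0.51563976 -0.38356715  0.258     ] [ 0.66536397 -0.31185634  0.235     ] [ 0.46311254 -0.39700311  0.215     ]
travel [-3.0, 0.0, 127.0] spin -0.0
```

Emit:
arm_command(
  steps=[
    {"travel": [-2, 0, 50], "spin": 0, "fingers": 50},
    {"travel": [-2, 0, 95], "spin": 0, "fingers": 50},
    {"travel": [-2, 0, 127], "spin": 0, "fingers": 50},
    {"travel": [-2, 0, 127], "spin": 0, "fingers": 50},
    {"travel": [-2, 0, 127], "spin": 0, "fingers": 10},
    {"travel": [-2, 0, 127], "spin": 0, "fingers": 10},
    {"travel": [-2, 0, 127], "spin": 0, "fingers": 10},
    {"travel": [-2, 0, 127], "spin": 0, "fingers": 10},
    {"travel": [-2, 0, 127], "spin": 0, "fingers": 10},
    {"travel": [-2, 0, 127], "spin": 0, "fingers": 10},
  ],
  grip_force=10,
)

```text
t: 39.65
tool_pos: [0.5152, -0.3832, 0.2344]
orientation: [-3.141, 0.001, 1.827]
contact_force: [-3.3, -0.2, 5.4]
grip_width: 0.202
```

```bash
python3 - <<'E'
from h import *
o=st();post=np.array([.6715,-.3105]);k=o['tool_pos'][:2]-post;a0=np.arctan2(k[1],k[0])%(2*np.pi);print(a0,np.hypot(*k))
z=o['tool_pos'][2];n=12
A=a0+(2.225-a0)*np.arange(1,n+1)/n
go(*[((post[0]+.172*np.cos(a),post[1]+.172*np.sin(a),z),1.83+(a-a0)*.9) for a in A])
E
```

```text
{'t': 39.65, 'joint_positions': [-0.193, 0.482, 1.076, 1.507, -0.426, 1.406, 1.161], 'qvel': [0.002, 0.003, -0.0, -0.0, -0.001, -0.004, 0.001], 'joint_efforts': [-1.501, -50.37, 15.125, -36.218, -0.997, -0.529, -0.035], 'tool_pos': [0.515, -0.383, 0.234], 'orientation': [-3.141, 0.001, 1.827], 'contact_force': [-3.284, -0.173, 5.434], 'moment': [-0.247, 0.829, -0.031], 'grip_width': 0.202}
3.5766812340312146 0.172377278606985
travel [19.0, -2.0, -0.0] spin 0.1
travel [39.0, -2.0, -0.0] spin 0.2
travel [58.0, -0.0, -0.0] spin 0.3
travel [77.0, 4.0, -0.0] spin 0.4
travel [95.0, 10.0, -0.0] spin 0.5
travel [113.0, 18.0, -0.0] spin 0.61
travel [129.0, 29.0, -0.0] spin 0.71
travel [144.0, 41.0, -0.0] spin 0.81
travel [158.0, 54.0, -0.0] spin 0.91
travel [170.0, 69.0, -0.0] spin 1.01
travel [181.0, 86.0, -0.0] spin 1.11
travel [189.0, 103.0, -0.0] spin 1.21
```

Emit:
arm_command(
  steps=[
    {"travel": [19, -2, 0], "spin": 0.1, "fingers": 10},
    {"travel": [39, -2, 0], "spin": 0.2, "fingers": 10},
    {"travel": [58, 0, 0], "spin": 0.3, "fingers": 10},
    {"travel": [77, 4, 0], "spin": 0.4, "fingers": 10},
    {"travel": [95, 10, 0], "spin": 0.5, "fingers": 10},
    {"travel": [113, 18, 0], "spin": 0.61, "fingers": 10},
    {"travel": [129, 29, 0], "spin": 0.71, "fingers": 10},
    {"travel": [144, 41, 0], "spin": 0.81, "fingers": 10},
    {"travel": [158, 54, 0], "spin": 0.91, "fingers": 10},
    {"travel": [170, 69, 0], "spin": 1.01, "fingers": 10},
    {"travel": [181, 86, 0], "spin": 1.11, "fingers": 10},
    {"travel": [189, 103, 0], "spin": 1.21, "fingers": 10},
  ],
)

```text
t: 40.85
tool_pos: [0.5685, -0.1736, 0.2342]
orientation: [3.139, -0.001, 0.613]
contact_force: [3.9, -6.3, 0.7]
grip_width: 0.204
```

Emit:
arm_command(
  steps=[
    {"travel": [0, 0, 0], "spin": 0, "fingers": 10},
    {"travel": [0, 0, 0], "spin": 0, "fingers": 10},
    {"travel": [0, 0, 0], "spin": 0, "fingers": 10},
  ],
)

```text
t: 41.15
tool_pos: [0.5679, -0.1741, 0.2342]
orientation: [3.14, -0.001, 0.618]
contact_force: [3.9, -3.3, 2.6]
grip_width: 0.205
```

```bash
python3 - <<'E'
from h import *
o=st();d=shot('wrist','w28');shot('scene','s28');d=shot('top','t28');cv2.imwrite('pics/t28c.png',cv2.resize(d['img'][90:300,220:500],None,fx=2.8,fy=2.8,interpolation=cv2.INTER_CUBIC))
E
```

```text
{'t': 41.15, 'joint_positions': [-0.76, 0.495, 1.35, 1.635, -0.489, 1.408, -0.307], 'qvel': [0.001, -0.005, 0.002, 0.005, -0.0, -0.001, 0.0], 'joint_efforts': [-1.277, -40.034, 17.729, -33.237, -0.126, 1.808, -0.153], 'tool_pos': [0.568, -0.174, 0.234], 'orientation': [3.14, -0.001, 0.618], 'contact_force': [3.899, -3.344, 2.63], 'moment': [-0.764, -0.802, 0.147], 'grip_width': 0.205}
```

View pics/s28.png

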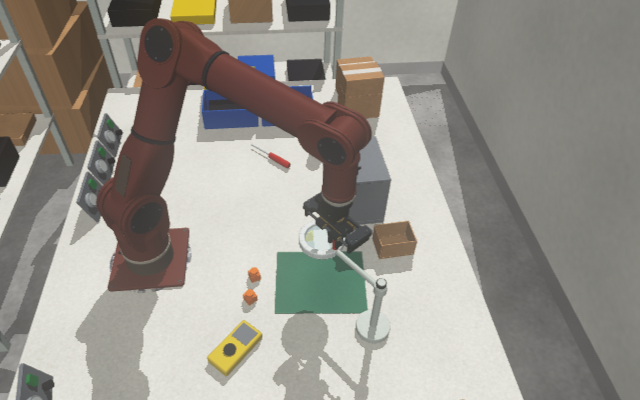

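View pics/t28c.png

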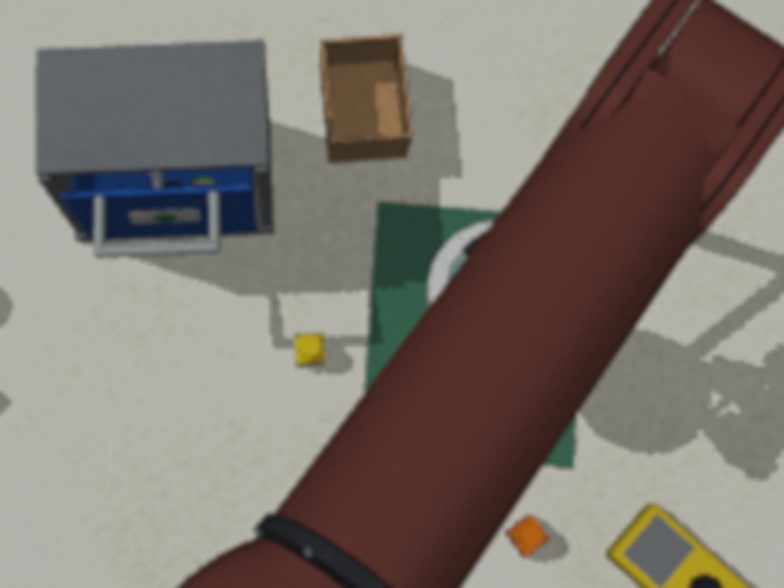

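Emit:
arm_command(
  steps=[
    {"travel": [0, 0, 0], "spin": 0, "fingers": 45},
    {"travel": [0, 0, 0], "spin": 0, "fingers": 45},
    {"travel": [0, 0, 0], "spin": 0, "fingers": 45},
    {"travel": [0, 0, -25], "spin": 0, "fingers": 45},
    {"travel": [0, 0, -50], "spin": 0, "fingers": 45},
    {"travel": [0, 0, -50], "spin": 0, "fingers": 45},
  ],
)

```text
t: 41.9
tool_pos: [0.568, -0.1741, 0.2863]
orientation: [3.139, -0.002, 0.618]
contact_force: [-0.1, -0.7, -0.5]
grip_width: 0.508
```

```bash
python3 - <<'E'
from h import *
o=st();d=shot('wrist','w29')
go(((.52,.05,.33),1.6))
E
```

```text
{'t': 41.9, 'joint_positions': [-0.764, 0.442, 1.353, 1.554, -0.434, 1.491, -0.352], 'qvel': [0.001, 0.023, -0.015, 0.06, -0.023, -0.04, 0.02], 'joint_efforts': [-1.004, -39.156, 16.875, -38.284, 0.146, 0.7, -0.316], 'tool_pos': [0.568, -0.174, 0.286], 'orientation': [3.139, -0.002, 0.618], 'contact_force': [-0.059, -0.66, -0.456], 'moment': [-0.094, 0.171, -0.001], 'grip_width': 0.508}
travel [91.0, -210.0, -45.0] spin -0.98
```

View pics/w29.png

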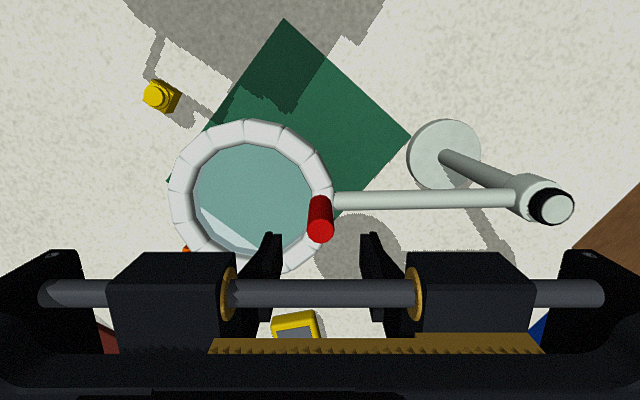

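Emit:
arm_command(
  steps=[
    {"travel": [0, 0, -15], "spin": -0.1, "fingers": 45},
    {"travel": [20, -50, -20], "spin": -0.25, "fingers": 45},
    {"travel": [30, -70, -25], "spin": -0.4, "fingers": 45},
  ],
)

```text
t: 42.25
tool_pos: [0.5501, -0.0984, 0.3074]
orientation: [-3.139, 0.001, 1.017]
contact_force: [1.2, 1.6, -0.3]
grip_width: 0.517
```

```bash
python3 - <<'E'
from h import *
o=st()
go(((.50,.10,.33),1.7))
E
```

```text
{'t': 42.25, 'joint_positions': [-0.999, 0.27, 1.34, 1.597, -0.263, 1.487, -0.198], 'qvel': [-0.867, -0.527, -0.029, 0.125, 0.496, -0.015, 0.679], 'joint_efforts': [11.629, -26.173, 14.388, -39.23, -0.075, -0.078, -2.134], 'tool_pos': [0.55, -0.098, 0.307], 'orientation': [-3.139, 0.001, 1.017], 'contact_force': [1.172, 1.557, -0.265], 'moment': [0.057, 0.057, -0.005], 'grip_width': 0.517}
travel [142.0, -147.0, -22.0] spin -0.68
```

Emit:
arm_command(
  steps=[
    {"travel": [142, -147, -22], "spin": -0.68, "fingers": 45},
    {"travel": [142, -147, -22], "spin": -0.68, "fingers": 45},
    {"travel": [142, -147, -22], "spin": -0.68, "fingers": 45},
    {"travel": [142, -147, -22], "spin": -0.68, "fingers": 45},
    {"travel": [142, -147, -22], "spin": -0.68, "fingers": 45},
    {"travel": [142, -147, -22], "spin": -0.68, "fingers": 45},
    {"travel": [142, -147, -22], "spin": -0.68, "fingers": 45},
  ],
)

```text
t: 42.95
tool_pos: [0.501, 0.0993, 0.3298]
orientation: [-3.14, 0.0, 1.694]
contact_force: [0.4, -0.8, -0.2]
grip_width: 0.518
```

```bash
python3 - <<'E'
from h import *
o=st()
d=shot('top','t30');shot('wrist','w30');cv2.imwrite('pics/t30c.png',cv2.resize(d['img'][90:300,220:500],None,fx=2.8,fy=2.8,interpolation=cv2.INTER_CUBIC))
E
```

```text
{'t': 42.95, 'joint_positions': [-1.56, -0.103, 1.221, 1.662, 0.097, 1.517, -0.223], 'qvel': [0.029, 0.004, 0.03, -0.007, 0.004, 0.002, -0.008], 'joint_efforts': [-2.296, -3.482, -5.987, -41.204, -0.363, 0.017, 0.221], 'tool_pos': [0.501, 0.099, 0.33], 'orientation': [-3.14, 0.0, 1.694], 'contact_force': [0.359, -0.794, -0.2], 'moment': [-0.125, 0.056, -0.019], 'grip_width': 0.518}
```

View pics/t30c.png

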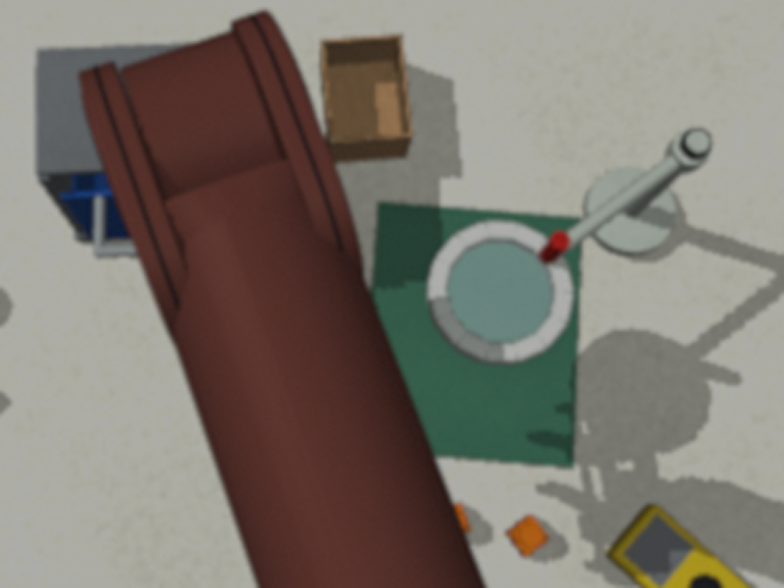

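View pics/w30.png

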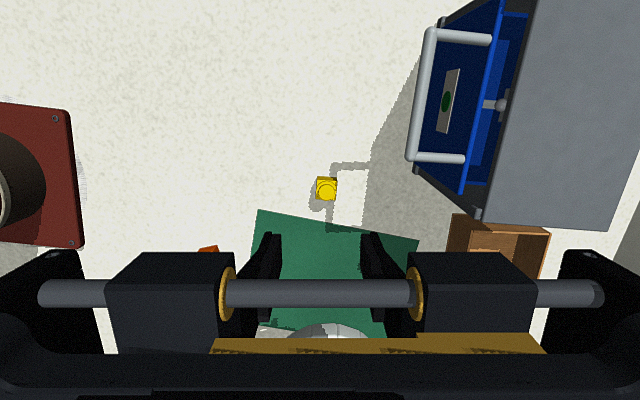

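```bash
python3 - <<'E'
from h import *
d=ld('t30');p=onz(d,220+500/2.8-.3,90+291/2.8-.3,.215);print(p,np.hypot(p[0]-.538,p[1]+.1365))
a=ld('t28')['img'][145:185,228:320].astype(int);b=ld('top0')['img'][145:185,228:320].astype(int);print((abs(a-b).max(2)>60).sum())
E
```

```text
[ 0.53463968 -0.12808872  0.215     ] 0.009057670372536325
0
```

```bash
python3 - <<'E'
from h import *
print(env.close_job())
E
```

```text
the job is handed in; nothing more can be done
None
```

I carried out every step in the required order and handed the job in at about 43 s of simulated time. No verdict is reported.

**What I did:** I swung the lamp by its knob until the head was clear of the mat. I then tipped the bin out to about 0.78 rad and dropped the four green push-button units into it. The bin went back by its handle past the catch until it was home. Last, I swung the lamp back over the mat. I found no fifth green unit.

**Last checks:**
- **Bin:** the handle measured within about 2 mm of where it was before I opened it, and the top picture shows no visible difference there, so I take it as fully home.
- **Button units:** through the gap behind the bin's front panel, all four were visible inside once it was shut. I judged their height in the bin from that picture and did not measure it.
- **Lamp:** the lens is about 9 mm from the middle of the mat, and the lamp stays where it was left.
- **Robot:** the contact force reading was near zero before hand-in, so it was touching nothing.
- **Bystanders and look-alikes:** the pictures show no movement of the carton, screwdriver, meter or jar, nor of the orange and yellow look-alikes. I compared these by eye only.

**Close margins:**
- The wrist force rose to about 35 N while passing the bin's catch. The stated catch force is about 10 N, and the wrist limit is 120 N.
- Joint 3 reached 1.35 rad near the end, against a limit of 1.39.
- I saw no failed grasps and no knocked units.

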